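# Load the dial of the insert press

### The arm

A 7-joint arm with a two-finger parallel gripper is mounted at the origin on a cart in front of the work surface, level with it; the furniture and walls round the work are solid. World frame = base frame: x ahead of the robot, y to its left, z up, the work surface at z = 0. Lengths are in m, angles in rad, forces in N, time in s.
With the tool pointing down it reaches from about 0.4 to 0.875 m from the base axis. Payload 6.5 kg.
Tool frame: the origin (TCP) lies at the very end of the fingers, on their centre line; the grasp point (between the pads) lies 19 mm behind it (pinch_z is the distance from the TCP to the grasp point, in m); z points along the fingers, y is the line along which they close (so a half turn about z gives the same grasp; the last joint's range is limited). The gripper opens to 85 mm and grips with 20 to 120 N. Pads are 22 mm wide; open, the fingers measure 114 mm over their backs; the gripper's body (76 mm by 85 mm) begins 54 mm behind the grasp point. The pads swing forward as they close: fully open they stand 13 mm farther back than shut.
Start: joints at [1.274, 0.536, -0.004, 1.538, 0.003, 1.067, -0.071], TCP at [0.149, -0.633, 0.207] pointing down, gripper open.
Joint ranges: [-2.7, 2.7], [-0.37, 2.16], [-1.27, 1.26], [0.24, 2.4], [-1.31, 4.45], [0.19, 1.91], [-2.76, 2.76]. Speed limits (rad/s): [2.39, 2.39, 3.14, 3.14, 3.14, 3.14, 3.14].

### API

Orientations are given as a 3x3 rotation matrix whose columns are the frame's x, y, z axes.
In Python, from plant import * gives the robot as it stands.
- The arm moves only by the shell command python3 -m jog 'ROWS'. ROWS is JSON, a list of rows, each a list of 7 numbers: the turn, a rotation vector about the world's x, y, z in rad, then the shift along the world's x, y, z in cm, then the closure, from 0 (fully open) to 1 (shut). In form: [[ax, ay, az, x, y, z, claw], ...]. A call has 1 to 10 rows; each row shifts and turns the commanded pose from where the row before left it; what a row does not reach is not made up. A row lasts 1/10 s, in which the tool goes at most 50 mm and 8.59 degrees, less where a joint would pass 70% of its speed; a pose out of reach is approached as far as the arm can. A call with a gripper value outside its range is refused whole. The fingers move at their own pace and stop on an object; the grip force is fixed at half the most. Time passes only in rows, so rows that do not move let the fingers close. It gives the time, the measured TCP pose, the force, the opening and the grip force at its end, in the units of the state.
- observe(): the state, without advancing time (a new reading comes with each control period).
- grab_frame(name): name is "scene" or "top"; returns the picture (384x512x3 uint8, blue, green, red); there is no depth.
- camera_params(name): a dict with "fx", "fy", "cx", "cy" (pixels), "R" (3x3) and "t" (3): a world point X has camera coordinates R X + t. Camera axes: x right, y down, z forward; pixel columns grow to the right and rows downward; lengths in m; the calibration is good to about 2 mm. A picture is of the moment at which its call begins. camera_params takes no time and is no camera call.
- hand_in(): hands the job in; it is judged then, once.
The state is a dict: "time": time; "q": joint angles; "qvel": joint speeds; "tau": joint torques, N m; "position": TCP position; "tcp_rot": TCP orientation; "contact_force": force on the tool from outside, world axes, zero at the start; "ft_torque": the same for the moment, N m; "gripper_width": finger opening in m; "grip_force": force on a finger pad.
Only numpy, scipy, OpenCV 4.12 (cv2) and the standard library are available. Lean on these libraries where they do the work, as an engineer would, in place of code of your own. Each camera call takes 0.05 s, during which the arm holds its last target. There are 200 camera calls.

### The job

The dial under the press's clear cover has three empty nests, one behind the other; fill each with one of the three short brass inserts from the parts tray, dropped upright through one of the two steel funnels in the cover once the nest stands squarely below it. Pump the side lever in full strokes, to its front stop and back, to bring the nests round to the funnels - the dial only turns forward, so load what stands there before you pump on. Do not knock the lamp that hangs over the funnels, and leave the large insert and the things round the work as they stand.

Things in the scene. Friction and masses are not known exactly. Their poses are not given: they have to be found in the camera images.
- press: dial-fed insert press, fixed to the bench: base plate 148 x 140 mm, clear cover plate 140 x 138 mm whose top is 65 mm above the bench, under it the dial with eight nest cups on a circle of 48 mm radius (five are full already). Origin on the dial's axis at bench level, z up; its front, with a funnel 48 mm before the axis, faces its own -x
- funnel_front (a point): centre of the mouth of the steel loading funnel at the front of the cover, 73 mm above the bench: 30 mm wide at the mouth, 35 mm over its outside, narrowing over 8 mm to a 22 mm hole through the 5 mm cover; an insert let go upright in its mouth falls into the nest that stands below. Frame turned like the press's
- funnel_left (a point): centre of the mouth of the other loading funnel, alike, one nest farther clockwise (seen from above) round the dial: 34 mm before the press's axis and 34 mm to its left (+y)
- work_lamp: work lamp, a flat black disc 60 mm wide and 16 mm thick on the press's head, fixed; origin at the centre of its underside, 236 mm above the bench, 30 mm before the dial's axis and 12 mm to its left. It hangs over both funnels, so no tool can come down upright there: it must lean back towards the front of the press by about 30 to 45 degrees
- column (a point): top centre of the press's column, 272 mm above the bench and 108 mm behind the dial's axis; column 40 x 46 mm. From it a head 52 mm wide reaches forward over the dial to 24 mm behind the dial's axis, underside 220 mm above the bench, carrying the ram below and an air cylinder above, up to 342 mm
- dial (a joint): angle of the dial (rad), growing clockwise seen from above. At 0 the first empty nest is exactly under the left funnel and the second under the front one; at 0.785 the second is under the left and the third under the front one; inserts fall in freely within 0.03 of that. It starts between -0.66 and -0.18. Stiff (0.25 N m of friction), it stays where left; the ratchet turns it only forward
- lever (a joint): angle of the indexing lever (rad), 0 at its rear stop, 0.471 at its front stop, growing clockwise seen from above. Pushed to the front stop it takes the dial along and leaves it at a whole number of 0.393 rad steps; fully back, its pawl clicks over one tooth and the dial stays. So a full stroke gives 0.393 rad (the first can give less), two strokes one nest. No spring: it stays where left
- pawl_nose (a point): point on the lever arm where its sprung pawl meets the dial's 16-tooth ratchet wheel, 43 mm from the dial's axis and 21 mm above the bench, below the dial and open to view from the side
- handle (a point): where to hold the lever: on the axis of its upright black grip, 90 mm above the bench. The grip is 18 mm thick, from 40 to 106 mm above the bench, 125 mm from the dial's axis, on the right-hand side of the press: 96 degrees from the press's +x towards its -y at lever 0, swinging 27 degrees from there towards the front. 2 to 5 N move it; it may turn in the fingers
- nest_1 (a point): centre of the floor of the first empty nest cup of the dial (moves with the dial). The cup is 24 mm wide inside and 24 mm deep, its floor 30 mm above the bench; an insert resting in it stands with its underside at this point
- nest_2 (a point): centre of the floor of the second empty nest cup of the dial (moves with the dial). The cup is 24 mm wide inside and 24 mm deep, its floor 30 mm above the bench; an insert resting in it stands with its underside at this point
- nest_3 (a point): centre of the floor of the third empty nest cup of the dial (moves with the dial). The cup is 24 mm wide inside and 24 mm deep, its floor 30 mm above the bench; an insert resting in it stands with its underside at this point
- tray: shallow grey parts tray, 258 x 150 mm, 11 mm high, walls and floor 3 mm, fixed; origin at the centre of its underside, x along its length. The inserts stand on its floor in a row along x, about 54 mm apart, up to 34 mm off its middle line. A bundle of white mouldings, 46 mm high, lies along its right (-y) side, and left of it, beyond the glue bottle, a coiled yellow air hose hangs down to 200 mm above the bench
- insert_1: short threaded brass insert, a knurled upright cylinder 18 mm in diameter and 24 mm tall, about 45 g (lower edge chamfered 2 mm), standing in the tray. Origin at the centre of its underside, z up along its axis. All three are alike and any of them may go in any nest
- insert_2: short threaded brass insert, a knurled upright cylinder 18 mm in diameter and 24 mm tall, about 45 g (lower edge chamfered 2 mm), standing in the tray. Origin at the centre of its underside, z up along its axis. All three are alike and any of them may go in any nest
- insert_3: short threaded brass insert, a knurled upright cylinder 18 mm in diameter and 24 mm tall, about 45 g (lower edge chamfered 2 mm), standing in the tray. Origin at the centre of its underside, z up along its axis. All three are alike and any of them may go in any nest
- large_insert: a larger brass insert, 26 mm in diameter and 34 mm tall, standing among the others in the tray; it does not belong in the dial and stays where it is. Origin at the centre of its underside
- wood_glue: white glue bottle standing upright beside the tray's left (+y) long side, 39 x 61 mm and 192 mm tall; origin at the centre of its underside. Leave alone
- offcut_1: softwood offcut lying beside the tray's left (+y) long side, nearer the robot than the glue bottle, 42 x 75 mm, 30 mm high; origin at the centre of its underside. Leave alone
- sample_oak: oak moulding corner sample lying in front of the press, 62 x 62 x 18 mm; origin at the centre of its underside. Leave alone

How it is judged:
At the end, for the whole second after the job is handed in: each of the three formerly empty nests holds one short insert, upright and down on the nest's floor (underside within 7 mm of the floor's centre, leaning less than 20 degrees), and all of them are at rest (((distance between insert_1 and nest_1 below 0.007 m and angle between insert_1's own z axis and vertical below 0.35 rad) or (distance between insert_2 and nest_1 below 0.007 m and angle between insert_2's own z axis and vertical below 0.35 rad) or (distance between insert_3 and nest_1 below 0.007 m and angle between insert_3's own z axis and vertical below 0.35 rad)) and ((distance between insert_1 and nest_2 below 0.007 m and angle between insert_1's own z axis and vertical below 0.35 rad) or (distance between insert_2 and nest_2 below 0.007 m and angle between insert_2's own z axis and vertical below 0.35 rad) or (distance between insert_3 and nest_2 below 0.007 m and angle between insert_3's own z axis and vertical below 0.35 rad)) and ((distance between insert_1 and nest_3 below 0.007 m and angle between insert_1's own z axis and vertical below 0.35 rad) or (distance between insert_2 and nest_3 below 0.007 m and angle between insert_2's own z axis and vertical below 0.35 rad) or (distance between insert_3 and nest_3 below 0.007 m and angle between insert_3's own z axis and vertical below 0.35 rad)) and linear speed of each of insert_1, insert_2, insert_3 below 0.02 m/s); the robot touches nothing.
It fails at once if the work lamp is knocked (more than 5 N) (contact force between work_lamp and anything else above 5 N).
It fails at once if a bystander (glue bottle, wood offcut, oak sample or large insert) is shifted by more than 25 mm (distance of any of wood_glue, offcut_1, sample_oak, large_insert from where it was at the start of the episode above 0.025 m).
It fails at once if the glue bottle or the large insert is tipped by more than 25 degrees (angle between any of wood_glue, large_insert's own z axis and vertical above 0.44 rad).
It also fails if it takes over 72 s, if anything falls off the work surface, if the arm or the gripper's body presses on something with over 40 N, if the wrist force passes 120 N, or if a joint passes its speed limit or range.

## Working session

There is one attempt and no reset: what is moved stays moved. The work goes in short steps, Python scripts to look and compute and a shell command to move; the robot and the scene stay as the last step left them, time stands still between calls to the robot, and variables do not carry over. Pictures are saved under pics/ and viewed, at most 10 in all, crops included, and the job is handed in when it is done.

```bash
ls; mkdir -p pics
cat > h.py <<'E'
from plant import *
import numpy as np, cv2
def ray(n,u,v,z):
    c=camera_params(n);R=np.array(c["R"]);t=np.array(c["t"])
    o=-R.T@t; d=R.T@np.array([(u-c["cx"])/c["fx"],(v-c["cy"])/c["fy"],1])
    return o+d*(z-o[2])/d[2]
def proj(n,X):
    c=camera_params(n);p=np.array(c["R"])@np.array(X)+np.array(c["t"])
    return np.array([c["fx"]*p[0]/p[2]+c["cx"],c["fy"]*p[1]/p[2]+c["cy"]])
E
python3 - <<'E'
from h import *
for n in("scene","top"):
    im=grab_frame(n);cv2.imwrite(f"pics/{n}0_raw.png",im)
    cv2.imwrite(f"pics/{n}0.png",cv2.resize(im,(800,600),interpolation=cv2.INTER_CUBIC))
    c=camera_params(n);print(n,c["fx"],-np.array(c["R"]).T@np.array(c["t"]),np.round(c["R"],2).tolist())
print(observe()["tcp_rot"],observe()["time"])
E
```

```text
pics
scene 396.5790496314601 [-0.30922752  0.44286258  0.66627395] [[-0.43, -0.9, 0.02], [-0.42, 0.18, -0.89], [0.8, -0.39, -0.46]]
top 381.0579948597157 [0.47029785 0.04219254 1.10426684] [[0.02, -1.0, -0.0], [-1.0, -0.02, -0.06], [0.06, 0.0, -1.0]]
[[ 9.73464253e-01  2.28838618e-01 -4.83881389e-04]
 [ 2.28839102e-01 -9.73463005e-01  1.56328877e-03]
 [-1.13299790e-04 -1.63253672e-03 -9.99998661e-01]] 0.1
```

View pics/scene0.png

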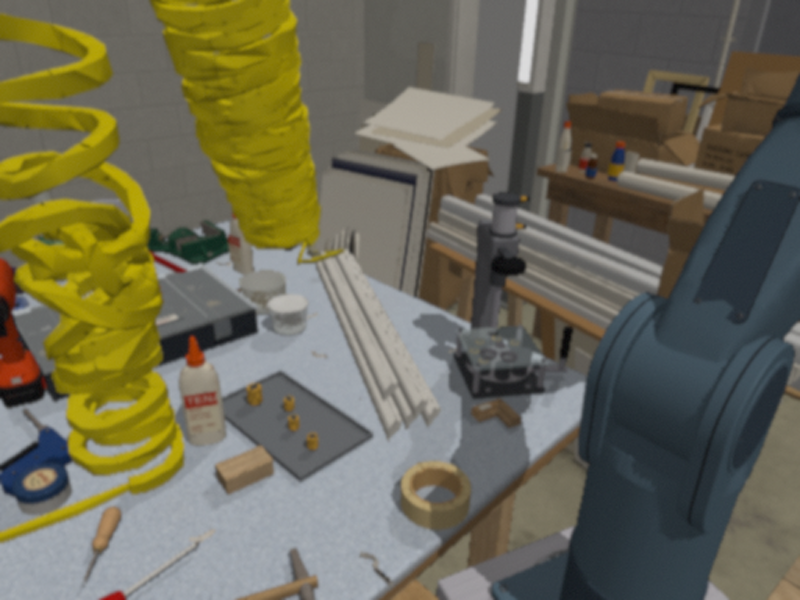

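View pics/top0.png

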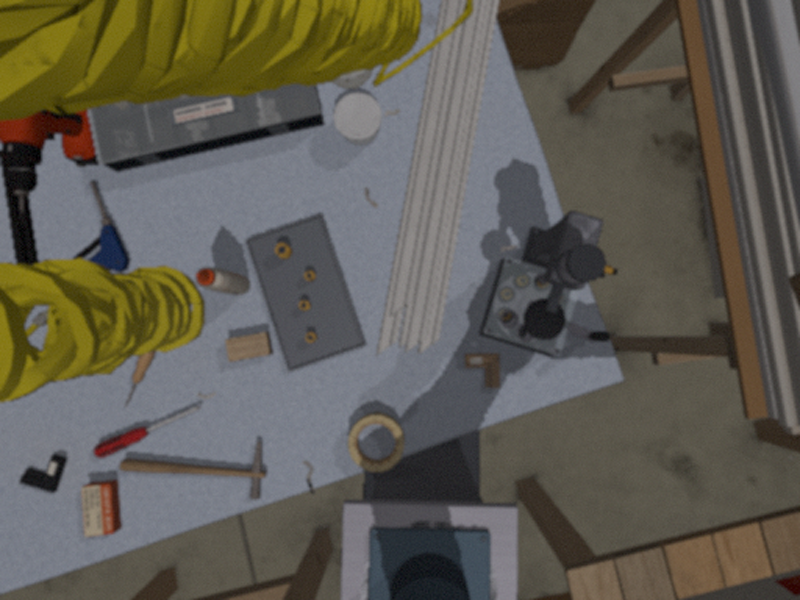

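The scene view shows the tray with four brass inserts (about 250–315, 390–440) and the press at (500,350). In the top view the inserts are at (283,250), (310,275), (305,304) and (310,337), the first being the large one. The press cover's left edge runs (503,258)–(482,333) and the lever grip is at (600,337). Next I'll zoom in on the press.

Run:
```python
from h import *
a=cv2.imread("pics/top0_raw.png")[125:240,295:415]; b=cv2.imread("pics/scene0_raw.png")[110:285,270:390]
A=cv2.resize(a,None,fx=4,fy=4,interpolation=cv2.INTER_CUBIC);B=cv2.resize(b,None,fx=3,fy=3,interpolation=cv2.INTER_CUBIC)
M=np.zeros((525,800,3),np.uint8);M[:A.shape[0],:400]=A[:, :400] if 0 else cv2.resize(a,(400,383),interpolation=cv2.INTER_CUBIC)[:A.shape[0]][:525] if 0 else 0
M=np.zeros((530,480+360-40,3),np.uint8)
M[:460,:480]=A;M[:525,480:]=B[:,:320]
cv2.imwrite("pics/press.png",M)
# brass
for n in("top","scene"):
    im=cv2.imread(f"pics/{n}0_raw.png");h=cv2.cvtColor(im,cv2.COLOR_BGR2HSV)
    m=cv2.inRange(h,(10,110,50),(28,255,255))
    k,l,s,c=cv2.connectedComponentsWithStats(m)
    x0,x1,y0,y1=(155,240,135,235) if n=="top" else (140,230,240,300)
    for i in range(1,k):
        if x0<c[i][0]<x1 and y0<c[i][1]<y1 and s[i][4]>4: print(n,s[i],c[i])
```

```text
top [176 156  10   9  56] [181.03571429 160.25      ]
top [195 173   7   6  24] [198.08333333 176.        ]
top [192 193   6   5  19] [194.94736842 194.84210526]
top [197 213   5   6  18] [199.11111111 215.27777778]
scene [158 246  10  13 102] [162.47058824 252.39215686]
scene [182 255   6   8  44] [184.5 258.5]
scene [185 267   6   9  46] [187.5        270.69565217]
scene [196 278   7  10  53] [199.47169811 282.81132075]
```

View pics/press.png

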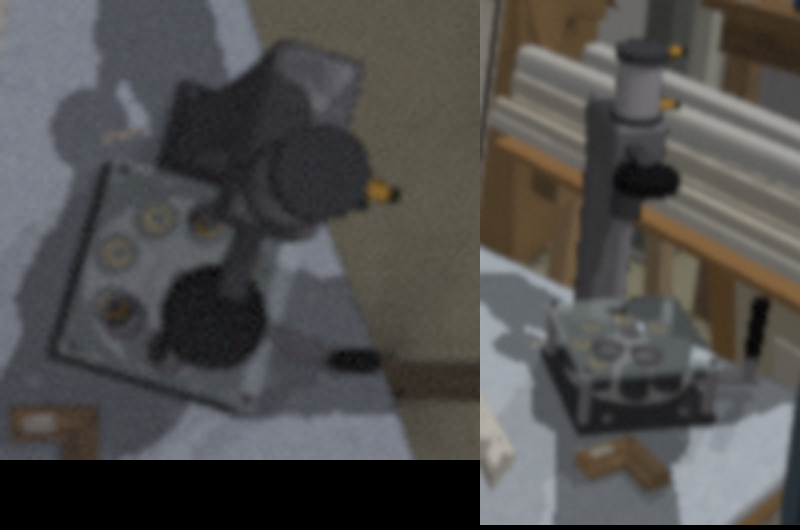

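The crop shows the press front facing the robot, turned slightly. Cover corners are at (112,165), (58,352) and (243,408), the left funnel at (118,310) and the lamp at (215,317). The grip is at (355,360) in the top crop and (757,325) in the scene crop. The scene crop has the funnels at (607,350) and (648,353). I'll fit the pose from these.

Run:
```python
from h import *
from scipy.optimize import least_squares
T=lambda u,v:("top",295+u/4,125+v/4)
S=lambda u,v:("scene",270+(u-480)/3,110+v/3)
obs=[(T(118,310),(-.034,.034,.073)),(T(215,317),(-.030,.012,.25)),(S(647,180),(-.03,.012,.244)),
(S(607,350),(-.034,.034,.073)),(S(648,353),(-.048,0,.073)),(T(112,165),(.07,.069,.065)),(T(58,352),(-.07,.069,.065)),(T(243,408),(-.07,-.069,.065))]
g=[T(355,360),S(757,325)]
P=lambda p,X:[p[0]+np.cos(p[2])*X[0]-np.sin(p[2])*X[1],p[1]+np.sin(p[2])*X[0]+np.cos(p[2])*X[1],X[2]]
def f(p):
    r=[proj(o[0],P(p,X))-o[1:] for o,X in obs]
    a=-np.radians(96)-p[3]
    r+=[proj(o[0],P(p,(.125*np.cos(a),.125*np.sin(a),.073)))-o[1:] for o in g]
    return np.ravel(r)
s=least_squares(f,[.5,-.25,-.28,0],loss="soft_l1")
print(s.x.round(4));print(f(s.x).reshape(-1,2).round(1))
p=s.x
for n,X in dict(left=(-.034,.034,.073),front=(-.048,0,.073),lamp=(-.03,.012,.236)).items(): print(n,np.round(P(p,X),4))
for th in(0,.471):
    a=-np.radians(96)-th; print("handle",th,np.round(P(p,(.125*np.cos(a),.125*np.sin(a),.09)),4))
tp=[(181.0,160.25),(198.1,176),(194.9,194.84),(199.1,215.28)];sc=[(162.5,252.4),(184.5,258.5),(187.5,270.7),(199.5,282.8)]
for i in range(4): print(i,ray("top",*tp[i],.033 if i==0 else .024)[:2].round(4),ray("scene",*sc[i],.02 if i==0 else .015)[:2].round(4))
for u,v in((248,241),(322,214),(365,345),(290,369)): print("tray",ray("top",u*.64,v*.64,.011)[:2].round(3))
o=observe();print(o["position"],o["gripper_width"],o["contact_force"])
```

```text
[ 0.5115 -0.1681 -0.2648  0.031 ]
[[ 1.2  2. ]
 [-0.2  0.3]
 [-0.6 -0.3]
 [-0.3 -1. ]
 [-1.  -0.3]
 [ 0.3 -1.7]
 [-0.3  0.6]
 [ 2.4  1.1]
 [-0.   0. ]
 [-0.8  0.3]]
left [ 0.4875 -0.1264  0.073 ]
front [ 0.4651 -0.1556  0.073 ]
lamp [ 0.4857 -0.1487  0.236 ]
handle 0 [ 0.4663 -0.2847  0.09  ]
handle 0.471 [ 0.4183 -0.2515  0.09  ]
0 [0.6044 0.2777] [0.6039 0.2781]
1 [0.5616 0.2295] [0.5595 0.2294]
2 [0.5078 0.2368] [0.5055 0.2372]
3 [0.4502 0.2231] [0.4473 0.2239]
tray [0.623 0.348]
tray [0.677 0.212]
tray [0.436 0.126]
tray [0.39  0.262]
[ 0.14853935 -0.63216247  0.2064602 ] 0.08523767755528082 [ 0.4631159  -0.96454143 -0.38877905]
```

```bash
python3 -m jog '[[0,0,0.11,3.2,3.5,-0.4,0.3],[0,0,0.11,3.2,3.5,-0.4,0.3],[0,0,0.11,3.2,3.5,-0.4,0.3],[0,0,0.11,3.2,3.5,-0.4,0.3],[0,0,0.11,3.2,3.5,-0.4,0.3],[0,0,0.11,3.2,3.5,-0.4,0.3],[0,0,0.11,3.2,3.5,-0.4,0.3],[0,0,0.11,3.1,3.4,-0.4,0.3],[0,0,0,3.1,3.4,-0.4,0.3],[0,0,0,3.1,3.4,-0.4,0.3]]'
python3 - <<'E'
from h import *
o=observe();print(o["position"],o["tcp_rot"].round(3) if hasattr(o["tcp_rot"],'round') else o["tcp_rot"],o["q"],o["gripper_width"])
E
```

```text
time: 1.1
position: [0.4664, -0.2843, 0.1669]
tcp_rot: [[0.444, 0.896, -0.0], [0.896, -0.444, 0.0], [-0.0, -0.0, -1.0]]
contact_force: [0.3, -0.9, 0.7]
gripper_width: 0.0599
grip_force: 0.0
[ 0.46636949 -0.28427372  0.16691226] [[ 0.444  0.896 -0.   ]
 [ 0.896 -0.444  0.   ]
 [-0.    -0.    -1.   ]] [ 0.72147518  0.43226504 -0.32765329  1.83733931  0.17294965  0.90021938
 -0.14626504] 0.05990975070621443
```

```bash
python3 -m jog '[[0,0,0,0,0,-3.2,0.3],[0,0,0,0,0,-3.2,0.3],[0,0,0,0,0,-3.1,0.3],[0,0,0,0,0,0,1],[0,0,0,0,0,0,1],[0,0,0,0,0,0,1],[0,0,0,0,0,0,1]]'
python3 - <<'E'
from h import *
im=grab_frame("scene")[130:280,250:450];im2=grab_frame("top")[125:250,300:460]
cv2.imwrite("pics/g.png",np.hstack([cv2.resize(im,(400,300),interpolation=cv2.INTER_CUBIC),cv2.resize(im2,(384,300),interpolation=cv2.INTER_CUBIC)]))
E
```

```text
time: 1.8
position: [0.4666, -0.2863, 0.074]
tcp_rot: [[0.444, 0.896, 0.002], [0.896, -0.444, -0.001], [-0.0, 0.002, -1.0]]
contact_force: [-0.1, 1.0, 3.7]
gripper_width: 0.0146
grip_force: 58.5
```

View pics/g.png

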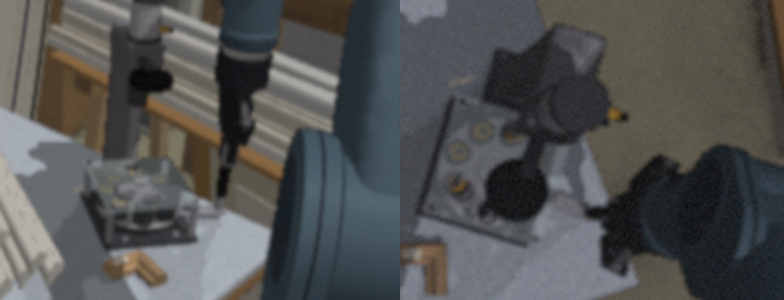

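The picture shows the fingers at the grip, but the grip's top (top pane about (597,212)) sticks out on the press side, so I am too far outward. I'll recompute its position directly.

Run:
```python
from h import *
im=cv2.imread("pics/top0_raw.png");g=im[205:225,370:398].max(2);print(g[4:18])
print(ray("top",386.6,215,.106),ray("top",380.2,214.5,.04))
s=cv2.imread("pics/scene0_raw.png");g=s[205:235,352:372].max(2);print(g[::2])
for z in(.04,.09,.106):print(proj("top",[.4663,-.2847,z]),proj("scene",[.4663,-.2847,z]))
print(observe()["tau"],observe()["ft_torque"])
```

```text
[[72 75 77 78 79 84 84 87 88 86 86 86 87 86 88 87 81 72 74 71 73 74 72 70
  73 72 78 80]
 [73 75 70 69 73 76 82 84 78 86 86 86 88 83 88 87 87 76 71 75 71 68 70 70
  70 69 74 74]
 [72 67 76 72 68 69 77 75 75 73 76 75 71 76 75 78 76 69 66 69 68 69 67 66
  70 69 76 78]
 [72 72 71 76 71 68 70 65 55 55 52 49 50 44 46 49 45 47 50 56 60 60 65 60
  72 72 74 75]
 [71 71 72 73 74 69 61 52 38 32 17 27 22 26 23 24 28 27 29 39 50 55 53 56
  67 74 74 77]
 [75 70 69 68 66 61 58 39 27 19 22 22 26 15 24 21 25 19 25 31 42 52 49 59
  60 70 69 75]
 [71 65 70 65 64 59 48 34 25 18 19 23 22 17 29 24 25 21 22 27 46 50 56 58
  57 63 58 64]
 [74 70 70 71 66 63 54 42 34 24 24 25 20 23 21 32 21 28 27 30 48 52 56 59
  57 54 54 54]
 [78 74 76 75 71 69 67 58 53 46 37 39 33 33 32 29 34 31 41 53 56 58 55 52
  54 56 58 53]
 [78 75 78 73 80 82 78 71 69 68 64 61 66 62 59 55 54 59 62 68 71 58 58 53
  58 50 57 52]
 [76 78 73 75 82 87 88 83 80 77 80 86 78 82 83 82 81 82 80 82 80 63 52 55
  54 53 52 51]
 [77 76 75 78 83 86 89 89 89 84 89 84 90 88 88 88 87 85 88 88 85 67 55 51
  49 54 55 52]
 [76 78 76 80 85 85 88 88 91 88 
[... 1116 characters left out ...]
16  43  69  85  89  89  93  97
  102 105]
 [ 73  73  76  83  85  77  50  26  14  17  23  52  78  87  89  90  92  94
   95  95]
 [ 79  74  78  84  86  79  61  49  45  46  52  72  85  88  89  91  93  92
   95  95]
 [101  94  88  87  87  81  72  69  70  67  71  82  87  89  89  91  92  94
   93  95]
 [ 95  95  92  91  86  81  73  74  72  74  82  87  89  87  89  90  93  94
   94  95]]
[380.50351902 213.58062069] [359.52183051 227.41420626]
[386.29188147 213.77863262] [361.93537703 212.98353443]
[388.26674817 213.8461901 ] [362.72789488 208.24504482]
[ 8.76850309e-02 -4.88779020e+01 -2.73509614e+00 -1.81204033e+01
  1.54278288e-01 -6.07878752e-01  9.32527764e-03] [0.28105921 0.37764064 0.0586761 ]
```

```bash
python3 -m jog '[[0,0,0,-0.9,0.39,0,1],[0,0,0,-0.87,0.46,0,1],[0,0,0,-0.83,0.53,0,1]]' && python3 -m jog '[[0,0,0,-0.79,0.59,0,1],[0,0,0,-0.74,0.65,0,1]]' &&  python3 -m jog '[[0,0,0,-0.69,0.71,0,1],[0,0,0,0,0,0,1]]'
```

```text
time: 2.2
position: [0.4392, -0.2738, 0.0738]
tcp_rot: [[0.444, 0.896, 0.001], [0.896, -0.444, -0.003], [-0.002, 0.002, -1.0]]
contact_force: [-1.0, -3.3, 9.5]
gripper_width: 0.0141
grip_force: 60.3
time: 2.4
position: [0.4247, -0.2631, 0.0739]
tcp_rot: [[0.447, 0.895, 0.003], [0.895, -0.447, -0.005], [-0.003, 0.005, -1.0]]
contact_force: [-7.2, -10.7, 10.7]
gripper_width: 0.0142
grip_force: 60.0
time: 2.6
position: [0.4171, -0.2564, 0.0738]
tcp_rot: [[0.445, 0.895, 0.003], [0.895, -0.445, -0.006], [-0.004, 0.005, -1.0]]
contact_force: [-2.3, -8.9, 6.9]
gripper_width: 0.014
grip_force: 60.9
```

```bash
python3 -m jog '[[0,0,0,-0.45,0.2,0,1],[0,0,0,0,0,0,1]]' && python3 -m jog '[[0,0,0,-0.3,0.2,0,1],[0,0,0,0,0,0,1]]'
python3 - <<'E'
from h import *
im=grab_frame("scene")[180:270,280:390];im2=grab_frame("top")[150:240,300:410]
cv2.imwrite("pics/s1.png",np.hstack([cv2.resize(i,(400,328),interpolation=cv2.INTER_CUBIC) for i in(im,im2)]))
E
```

```text
time: 2.8
position: [0.4171, -0.2563, 0.074]
tcp_rot: [[0.446, 0.895, 0.011], [0.895, -0.445, -0.009], [-0.003, 0.014, -1.0]]
contact_force: [8.9, -14.6, -9.4]
gripper_width: 0.0143
grip_force: 59.6
time: 3.0
position: [0.4171, -0.2562, 0.0742]
tcp_rot: [[0.446, 0.895, 0.017], [0.895, -0.446, -0.011], [-0.002, 0.02, -1.0]]
contact_force: [17.5, -21.8, -22.0]
gripper_width: 0.0144
grip_force: 59.2
```

View pics/s1.png

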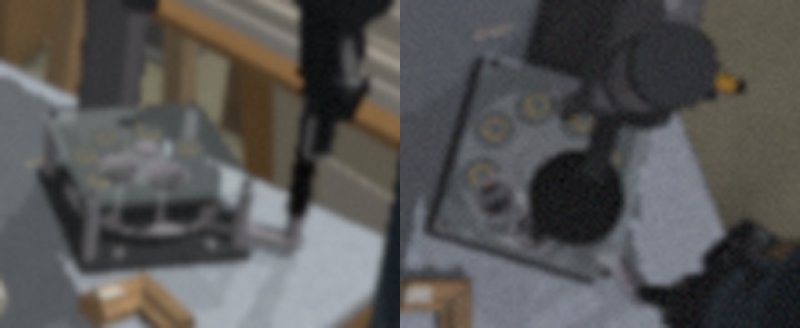

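The lever is at its front stop: the position holds still while the force climbs. The top pane shows full nests at about (540,108), (493,130), (482,172) and (580,122), with the left funnel at (492,198). I'll compute the dial phase from these.

Run:
```python
from h import *
for c in((.5115,-.1681),(.508,-.168)):
  for yaw in(-.265,-.22):
    o=[]
    for x,y in((540,108),(493,130),(482,172),(580,122),(492,198)):
      p=ray("top",300+(x-400)/3.636,150+y/3.644,.054 if x!=492 else .073)[:2]-c
      o.append((round(np.degrees(np.arctan2(p[1],p[0])-yaw),1),round(np.hypot(*p)*1e3,1)))
    print(c,yaw,o)
```

```text
(0.5115, -0.1681) -0.265 [(np.float64(20.2), np.float64(46.1)), (np.float64(69.5), np.float64(48.7)), (np.float64(109.5), np.float64(47.6)), (np.float64(-21.1), np.float64(44.6)), (np.float64(133.9), np.float64(48.8))]
(0.5115, -0.1681) -0.22 [(np.float64(17.7), np.float64(46.1)), (np.float64(66.9), np.float64(48.7)), (np.float64(106.9), np.float64(47.6)), (np.float64(-23.7), np.float64(44.6)), (np.float64(131.3), np.float64(48.8))]
(0.508, -0.168) -0.265 [(np.float64(19.8), np.float64(49.6)), (np.float64(66.2), np.float64(50.7)), (np.float64(105.3), np.float64(47.4)), (np.float64(-18.7), np.float64(47.5)), (np.float64(130.2), np.float64(47.1))]
(0.508, -0.168) -0.22 [(np.float64(17.2), np.float64(49.6)), (np.float64(63.6), np.float64(50.7)), (np.float64(102.7), np.float64(47.4)), (np.float64(-21.3), np.float64(47.5)), (np.float64(127.6), np.float64(47.1))]
```

```bash
python3 -m jog '[[0,0,0,0.75,-0.4,0,1],[0,0,0,0.69,-0.71,0,1],[0,0,0,0.74,-0.65,0,1],[0,0,0,0.79,-0.59,0,1],[0,0,0,0.83,-0.53,0,1],[0,0,0,0.87,-0.46,0,1],[0,0,0,0.9,-0.39,0,1],[0,0,0,0.4,-0.2,0,1],[0,0,0,0,0,0,1]]' && python3 -m jog '[[0,0,0,0.25,-0.1,0,1],[0,0,0,0,0,0,1]]'
```

```text
time: 4.0
position: [0.463, -0.2931, 0.0733]
tcp_rot: [[0.449, 0.894, -0.01], [0.894, -0.449, -0.005], [-0.009, -0.007, -1.0]]
contact_force: [-15.8, -9.1, 20.4]
gripper_width: 0.0141
grip_force: 63.6
time: 4.2
position: [0.463, -0.2932, 0.0732]
tcp_rot: [[0.449, 0.894, -0.015], [0.894, -0.449, -0.003], [-0.01, -0.012, -1.0]]
contact_force: [-21.8, -5.9, 27.2]
gripper_width: 0.014
grip_force: 64.5
```

```bash
python3 -m jog '[[0,0,0,-0.7,0,0,0.6],[0,0,0,0,0,0,0.6],[0,0,0,0.1,0.6,0,0.6],[0,0,0,0,0,0,1],[0,0,0,0,0,0,1],[0,0,0,0,0,0,1]]'
python3 - <<'E'
from h import *
im=grab_frame("scene")[180:270,280:390];im2=grab_frame("top")[150:240,300:410]
cv2.imwrite("pics/s2.png",np.hstack([cv2.resize(i,(400,328),interpolation=cv2.INTER_CUBIC) for i in(im,im2)]))
E
```

```text
time: 4.8
position: [0.4673, -0.2814, 0.0725]
tcp_rot: [[0.442, 0.897, 0.001], [0.897, -0.442, 0.001], [0.001, 0.0, -1.0]]
contact_force: [2.1, 5.1, 4.7]
gripper_width: 0.0148
grip_force: 58.5
```

View pics/s2.png

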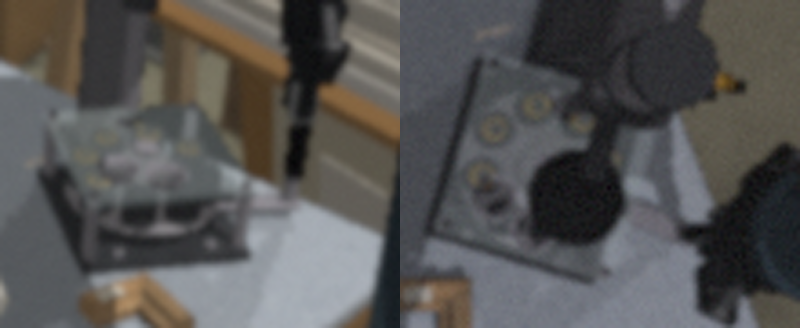

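The lever is back at its rear stop and the dial kept its phase, with the full nests unmoved. Next is the second stroke.

```bash
python3 -m jog '[[0,0,0,-0.9,0.36,0,1],[0,0,0,-0.87,0.44,0,1],[0,0,0,-0.83,0.51,0,1],[0,0,0,-0.79,0.57,0,1],[0,0,0,-0.76,0.62,0,1],[0,0,0,-0.73,0.66,0,1],[0,0,0,-0.45,0.3,0,1],[0,0,0,0,0,0,1]]' && python3 -m jog '[[0,0,0,-0.2,0.2,0,1],[0,0,0,0,0,0,1]]'
```

```text
time: 5.7
position: [0.4194, -0.2514, 0.073]
tcp_rot: [[0.445, 0.896, 0.014], [0.896, -0.445, -0.005], [0.001, 0.015, -1.0]]
contact_force: [19.7, -8.3, -21.9]
gripper_width: 0.014
grip_force: 59.9
time: 5.9
position: [0.4194, -0.2514, 0.0731]
tcp_rot: [[0.445, 0.895, 0.018], [0.895, -0.445, -0.008], [0.001, 0.019, -1.0]]
contact_force: [25.6, -14.9, -30.1]
gripper_width: 0.0145
grip_force: 59.2
```

```bash
python3 -m jog '[[0,0,0,0.8,-0.6,0,0.8],[0,0,0,0,0,0,0.4],[0,0,0,0,0,0.5,0.4],[0,0,0,0,0,4,0.4],[0,0,0,-0.5,0,4,0.4],[0,0,-0.1375,-3.5,1,2,0.4],[0,0,-0.1375,-3.5,3,0.5,0.4],[0,0,-0.1375,-1.5,4.4,0,0.4],[0,0,-0.1375,0,4.6,0,0.4],[0,0,-0.1375,0,4.6,0,0.4]]'
```

```text
time: 6.9
position: [0.327, -0.087, 0.1821]
tcp_rot: [[0.899, 0.438, -0.002], [0.438, -0.899, -0.001], [-0.002, -0.0, -1.0]]
contact_force: [1.3, 1.1, 0.7]
gripper_width: 0.0511
grip_force: 0.0
```

```bash
python3 -m jog '[[0,0,-0.1438,0.8,3.2,0,0.4],[0,0,-0.1438,0.8,3.2,0,0.4],[0,0,-0.1438,0.8,3.2,0,0.4],[0,0,-0.1438,0.8,3.2,-1,0.4],[0,0,-0.1438,0.8,3.2,-1,0.4],[-0.0366,-0.1348,0,0.8,3.2,-1,0.4],[-0.0366,-0.1348,0,0.8,3.2,-1.5,0.4],[-0.0366,-0.1348,0,0.8,3.2,-2,0.4],[-0.0366,-0.1348,0,0.8,3.2,-2,0.4],[-0.0366,-0.1348,0,0.9,3.2,-2,0.4]]'
python3 - <<'E'
from h import *
o=observe();print(np.array(o["position"]).round(4),np.array(o["q"]).round(2))
im=grab_frame("scene")[210:330,120:280]
cv2.imwrite("pics/p1.png",cv2.resize(im,(640,480),interpolation=cv2.INTER_CUBIC))
E
```

```text
time: 7.9
position: [0.3837, 0.1029, 0.1275]
tcp_rot: [[0.963, -0.183, 0.198], [-0.168, -0.981, -0.093], [0.212, 0.056, -0.976]]
contact_force: [-0.1, 0.4, -0.7]
gripper_width: 0.051
grip_force: 0.0
[0.3837 0.1029 0.1275] [-0.47  0.17 -0.08  2.37  0.41  0.52 -2.64]
```

View pics/p1.png

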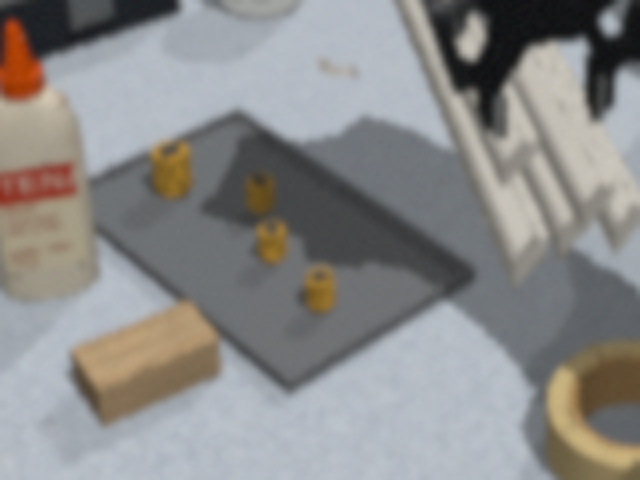

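The picture shows the three small inserts at (260,195), (271,243) and (320,289), with the fingers still over the mouldings. Joint 7 is near its limit, so I'll use a grasp azimuth of +15° at the tray instead.

```bash
cat >> h.py <<'E'
from scipy.spatial.transform import Rotation as Ro
def go(az,tilt,tip,flip=1):
    """print rotvec+shift(cm) from measured pose to tool leaning tilt, azimuth az (deg), TCP at tip"""
    o=observe();a,t=np.radians([az,tilt]);L=np.array([np.cos(a),np.sin(a),0]);k=np.array([0,0,1])
    z=np.sin(t)*L-np.cos(t)*k;y=-flip*np.cross(k,L);R=np.c_[np.cross(y,z),y,z]
    v=(Ro.from_matrix(R)*Ro.from_matrix(np.array(o["tcp_rot"])).inv()).as_rotvec()
    print("rot",v.round(3),"deg",np.degrees(np.linalg.norm(v)).round(1),"cm",((np.array(tip)-o["position"])*100).round(2),"z",z.round(3),"q",np.array(o["q"]).round(2))
    return z
E
python3 - <<'E'
from h import *
L=np.array([np.cos(np.radians(15)),np.sin(np.radians(15)),0])
zt=np.array([.643*L[0],.643*L[1],-.766])
tip=np.array([.4488,.2235,.013])+.009*L
print(tip);go(15,40,tip-.07*zt)
E
```

```text
[0.45749333 0.22582937 0.013     ]
rot [ 0.077 -0.486  0.445] deg 38.0 cm [ 3.08 10.83 -6.01] z [ 0.621  0.166 -0.766] q [-0.49  0.17 -0.07  2.37  0.41  0.51 -2.64]
```

```bash
python3 -m jog '[[0,0,0.15,0.6,2.2,-0.3,0.4],[0,0,0.15,0.6,2.2,-0.3,0.4],[0,0,0.14,0.6,2.2,-0.3,0.4],[0.02,-0.12,0,0.6,2.1,-1.3,0.4],[0.02,-0.12,0,0.6,2.1,-1.3,0.4],[0.02,-0.12,0,0,0,-1.3,0.4],[0.02,-0.12,0,0,0,-1.3,0.4]]';  python3 - <<'E'
from h import *
go(15,40,[.414,.2142,.0666])
E
```

```text
time: 8.65
position: [0.4326, 0.192, 0.1066]
tcp_rot: [[0.896, 0.219, 0.387], [0.241, -0.97, -0.01], [0.374, 0.102, -0.922]]
contact_force: [-0.4, -0.0, 0.3]
gripper_width: 0.0513
grip_force: 0.0
rot [ 0.174 -0.279  0.056] deg 19.1 cm [-1.86  2.22 -4.  ] z [ 0.621  0.166 -0.766] q [-1.06  0.3   0.39  2.39  0.72  0.22 -2.71]
```

```bash
cat > kin.py <<'E'
from h import *
from scipy.optimize import least_squares
def fk(q,g):
    a,b,c,h,w=g;q=np.array(q)
    Rz=lambda t:Ro.from_euler("z",t);Ry=lambda t:Ro.from_euler("y",t)
    R=Rz(-q[0])*Ry(q[1]);p=np.array([0,0,h])
    R=R*Rz(-q[2]);p=p+R.apply([0,0,a]);R=R*Ry(q[3])*Rz(-q[4]);p=p+R.apply([0,0,b])
    R=R*Ry(q[5]);p=p+R.apply([w,0,c]);R=R*Rz(-q[6])
    return p,R
D=[([1.274,.536,-.004,1.538,.003,1.067,-.071],[.1485,-.6322,.2065]),([.72147518,.43226504,-.32765329,1.83733931,.17294965,.90021938,-.14626504],[.46637,-.28427,.16691]),
([-.47,.17,-.08,2.37,.41,.52,-2.64],[.3837,.1029,.1275])]
E
python3 - <<'E'
from kin import *
o=observe();D.append((o["q"],o["position"]))
f=lambda g:np.ravel([(fk(q,g)[0]-p) for q,p in D])
s=least_squares(f,[.4,.4,.2,.3,0]);print(s.x,(f(s.x)*1e3).round(1))
p,R=fk(o["q"],s.x);print(R.as_matrix().round(3),np.array(o["tcp_rot"]).round(3))
p,R=fk(D[0][0],s.x);print(R.as_matrix().round(3))
import plant;print([n for n in dir(plant) if n[0]!='_'])
E
```

```text
[0.60924266 0.45117215 0.44993871 0.34415318 0.0523151 ] [ 44.1   6.8  -6.1  11.4  22.8  -0.  -20.9  -3.4   3.8   9.2   3.4   2.3]
[[-0.219  0.896  0.387]
 [ 0.97   0.241 -0.01 ]
 [-0.102  0.374 -0.922]] [[ 0.896  0.219  0.387]
 [ 0.241 -0.97  -0.01 ]
 [ 0.374  0.102 -0.922]]
[[-0.229  0.974 -0.   ]
 [ 0.974  0.229 -0.001]
 [-0.001 -0.001 -1.   ]]
['PlanningError', 'camera_params', 'grab_frame', 'hand_in', 'observe', 'pinch_z']
```

```bash
cat >> kin.py <<'E'
def fk(q,g):
    a,b,c,h,w,e,e2,s0=g;q=np.array(q)
    Rz=lambda t:Ro.from_euler("z",t);Ry=lambda t:Ro.from_euler("y",t)
    R=Rz(-q[0]);p=np.array([0,0,h])+R.apply([s0,0,0]);R=R*Ry(q[1])
    R=R*Rz(-q[2]);p=p+R.apply([e,0,a]);R=R*Ry(q[3])*Rz(-q[4]);p=p+R.apply([e2,0,b])
    R=R*Ry(q[5]);p=p+R.apply([w,0,c]);R=R*Rz(-q[6]+np.pi/2)*Ro.from_euler("x",0)
    return p,Ro.from_matrix(R.as_matrix()@np.diag([1,1,1]))
E
python3 - <<'E'
from kin import *
o=observe();D.append((o["q"],o["position"]))
f=lambda g:np.r_[np.ravel([(fk(q,g)[0]-p) for q,p in D]),1e-3*(g-np.array([.35,.35,.25,.3,0,0,0,0]))]
s=least_squares(f,[.4,.4,.2,.3,0,0,0,0]);print(s.x.round(4).tolist(),(f(s.x)*1e3).round(1))
for q,_ in D:print(fk(q,s.x)[1].as_matrix().round(3).tolist())
print(np.array(o["tcp_rot"]).round(3))
E
```

```text
[0.4914, 0.451, 0.3334, 0.3586, 0.1066, 0.0137, 0.0209, 0.1062] [41.9 13.3 -1.7  1.7  1.6  2.3  1.8 -3.7  0.3 -1.6  1.2 -0.9  0.1  0.1
  0.1  0.1  0.1  0.   0.   0.1]
[[0.974, 0.229, -0.0], [0.229, -0.974, -0.001], [-0.001, 0.001, -1.0]]
[[0.444, 0.896, -0.0], [0.896, -0.444, 0.0], [-0.0, -0.0, -1.0]]
[[0.965, -0.178, 0.195], [-0.161, -0.982, -0.097], [0.209, 0.062, -0.976]]
[[0.896, 0.219, 0.387], [0.241, -0.97, -0.01], [0.374, 0.102, -0.922]]
[[ 0.896  0.219  0.387]
 [ 0.241 -0.97  -0.01 ]
 [ 0.374  0.102 -0.922]]
```

```bash
cat >> kin.py <<'E'
def fk(q,g):
    q=np.array(q);o=np.reshape(g,(5,3))
    Rz=lambda t:Ro.from_euler("z",t);Ry=lambda t:Ro.from_euler("y",t)
    R=Rz(-q[0]);p=R.apply(o[0]);R=R*Ry(q[1])*Rz(-q[2]);p=p+R.apply(o[1]);R=R*Ry(q[3])
    R=R*Rz(-q[4]);p=p+R.apply(o[2]);R=R*Ry(q[5]);p=p+R.apply(o[3]);R=R*Rz(-q[6]+np.pi/2)
    return p,R
def fit(D):
    g0=np.array([0,0,.35,0,0,.45,0,0,.4,.08,0,.3,0,0,0])
    f=lambda g:np.r_[np.ravel([(fk(q,g)[0]-p) for q,p in D]),3e-3*(g-g0)]
    s=least_squares(f,g0);return s.x,f(s.x)[:3*len(D)]
lo=np.array([-2.7,-.37,-1.27,.24,-1.31,.19,-2.76]);hi=np.array([2.7,2.16,1.26,2.4,4.45,1.91,2.76])
def ik(p,az,tilt,g,n=60,seed=0):
    a,t=np.radians([az,tilt]);L=np.array([np.cos(a),np.sin(a),0]);k=np.array([0,0,1]);out=[]
    rng=np.random.default_rng(seed);z=np.sin(t)*L-np.cos(t)*k
    for fl in(1,-1):
        y=-fl*np.cross(k,L);R=Ro.from_matrix(np.c_[np.cross(y,z),y,z])
        def f(q):
            pp,RR=fk(q,g);return np.r_[(pp-p)*5,(RR*R.inv()).as_rotvec(),.002*(q-(lo+hi)/2)]
        for _ in range(n):
            s=least_squares(f,rng.uniform(lo,hi),bounds=(lo,hi),max_nfev=60)
            if np.linalg.norm(s.fun[:3])<.05 and np.linalg.norm(s.fun[3:6])<.03: out.append((min((s.x-lo).min(),(hi-s.x).min()),fl,s.x.round(2).tolist()))
    out.sort(key=lambda a:-a[0]);return out
E
python3 - <<'E'
from kin import *
o=observe();D.append((o["q"],o["position"]))
g,r=fit(D);print(g.round(3).tolist(),(r*1e3).round(1));np.save("g.npy",g)
for n,p,az in(("ins3",[.457,.226,.013],15),("front",[.474,-.158,.083],-15),("left",[.496,-.129,.083],-15)):
  for t in(30,40):
    s=ik(np.array(p),az,t,g,12);print(n,t,len(s));[print("  ",x) for x in s[:4]]
E
```

```text
[0.009, -0.028, 0.351, 0.009, -0.011, 0.483, 0.007, -0.003, 0.45, 0.007, -0.003, 0.333, 0.0, 0.0, 0.0] [-0.1  0.  -0.1  0.1  0.1  0.1  0.1 -0.2  0.  -0.1  0.1 -0. ]
ins3 30 7
   (np.float64(0.011398016243611586), -1, [0.09, 0.83, -0.88, 2.39, 2.12, 0.82, -0.66])
   (np.float64(0.011392819948605748), -1, [0.09, 0.83, -0.88, 2.39, 2.12, 0.82, -0.66])
   (np.float64(0.011392767671122517), -1, [0.09, 0.83, -0.88, 2.39, 2.12, 0.82, -0.66])
   (np.float64(0.011392628121709603), -1, [0.09, 0.83, -0.88, 2.39, 2.12, 0.82, -0.66])
ins3 40 0
front 30 3
   (np.float64(1.7763568394002505e-15), -1, [1.27, 0.85, -1.27, 2.4, 1.89, 0.78, -0.05])
   (np.float64(4.440892098500626e-16), -1, [1.27, 0.85, -1.27, 2.4, 1.89, 0.78, -0.05])
   (np.float64(2.220446049250313e-16), -1, [1.27, 0.85, -1.27, 2.4, 1.89, 0.78, -0.05])
front 40 0
left 30 6
   (np.float64(1.4935364500701098e-08), -1, [0.9, 0.57, -0.9, 2.4, 1.98, 0.51, -0.38])
   (np.float64(2.6572788414114257e-10), 1, [0.9, 0.57, -0.9, 2.4, 1.98, 0.51, 2.76])
   (np.float64(2.0359403052339076e-10), -1, [0.9, 0.57, -0.9, 2.4, 1.98, 0.51, -0.38])
   (np.float64(1.5346834913998464e-11), -1, [0.9, 0.57, -0.9, 2.4, 1.98, 0.51, -0.38])
left 40 0
```

```bash
cat > scan.py <<'E'
from kin import *
g=np.load("g.npy");yaw=-.265;c=np.array([.5115,-.1681])
Pp=lambda X:np.array([c[0]+np.cos(yaw)*X[0]-np.sin(yaw)*X[1],c[1]+np.sin(yaw)*X[0]+np.cos(yaw)*X[1],X[2]])
th=np.linspace(0,6.28,60);lamp=np.array([Pp((-.03+.03*np.cos(t),.012+.03*np.sin(t),z)) for t in th for z in(.236,.252)])
def lean(az,t):
    a,t=np.radians([az,t]);return np.array([np.cos(a),np.sin(a),0]),np.array([np.sin(t)*np.cos(a),np.sin(t)*np.sin(a),-np.cos(t)])
if __name__=="__main__":
  for n,X in(("front",(-.048,0,.083)),("left",(-.034,.034,.083)),("ins3",None),("ins1",None)):
    for t in(35,40):
      for az in range(-105,106,15):
        L,z=lean(az,t)
        p=(Pp(X) if X else np.array([.4488,.2235,.013] if n=="ins3" else [.5605,.2295,.013]))+.009*L
        d=lamp-p;al=-(d@z);cl=np.linalg.norm(d+al[:,None]*z,axis=1).min() if X else 9
        if cl<.06: continue
        s=ik(p,az,t,g,4)
        if s and s[0][0]>.02: print(n,t,az,"lamp",round(cl*1e3),round(s[0][0],2),s[0][1:])
E
timeout 500 python3 scan.py
```

```text
front 35 -60 lamp 62 0.04 (-1, [0.09, 0.48, -0.26, 2.36, 1.51, 0.68, -1.01])
front 35 30 lamp 73 0.04 (1, [1.47, 0.82, -1.11, 2.25, 0.81, 0.23, -1.19])
front 35 45 lamp 72 0.24 (-1, [0.79, 0.54, -0.18, 2.16, -1.03, 0.61, -2.38])
front 35 60 lamp 70 0.34 (-1, [0.81, 0.59, -0.23, 2.04, -0.76, 0.74, -2.42])
front 35 75 lamp 67 0.46 (-1, [0.54, 0.63, 0.08, 1.94, -0.78, 0.97, -2.21])
front 35 90 lamp 64 0.57 (-1, [0.53, 0.68, 0.04, 1.83, -0.61, 1.08, -2.16])
front 40 -105 lamp 61 0.42 (1, [0.02, 0.67, -0.25, 1.98, 0.89, 1.1, 2.02])
front 40 -90 lamp 65 0.29 (1, [0.1, 0.63, -0.38, 2.11, 1.12, 1.05, 2.01])
front 40 -75 lamp 70 0.15 (1, [0.07, 0.57, -0.34, 2.25, 1.33, 0.92, 2.02])
front 40 45 lamp 84 0.2 (-1, [0.87, 0.58, -0.22, 2.17, -1.11, 0.65, -2.25])
front 40 60 lamp 82 0.37 (-1, [0.86, 0.64, -0.23, 2.03, -0.83, 0.8, -2.31])
front 40 75 lamp 79 0.48 (-1, [0.6, 0.68, 0.06, 1.92, -0.81, 1.04, -2.15])
front 40 90 lamp 76 0.61 (-1, [0.56, 0.73, 0.05, 1.79, -0.65, 1.16, -2.1])
front 40 105 lamp 72 0.63 (-1, [0.49, 0.78, 0.07, 1.68, -0.53, 1.28, -2.02])
left 35 -105 lamp 74 0.48 (1, [0.22, 0.
[... 3818 characters left out ...]
6, 1.05, 2.1])
ins1 40 -15 lamp 9000 0.27 (1, [-0.34, 0.82, -0.51, 2.13, 1.85, 0.93, 2.11])
ins1 40 0 lamp 9000 0.19 (-1, [-0.13, 0.85, -0.64, 2.21, 2.14, 0.91, -0.93])
ins1 40 15 lamp 9000 0.14 (-1, [0.02, 0.85, -0.66, 2.26, 2.43, 0.79, -0.83])
ins1 40 30 lamp 9000 0.13 (-1, [0.11, 0.83, -0.6, 2.27, 2.77, 0.59, -0.83])
ins1 40 45 lamp 9000 0.2 (-1, [0.51, 1.06, -0.97, 2.2, 2.5, 0.48, -0.01])
ins1 40 60 lamp 9000 0.13 (1, [-0.5, 0.8, 0.4, 2.15, 4.32, 0.81, 1.05])
ins1 40 75 lamp 9000 0.16 (-1, [0.26, 0.86, -0.48, 1.96, -1.1, 0.35, -2.39])
ins1 40 90 lamp 9000 0.32 (-1, [0.14, 0.86, -0.31, 1.83, -0.88, 0.62, -2.44])
ins1 40 105 lamp 9000 0.41 (-1, [-0.09, 0.88, -0.02, 1.7, -0.9, 0.92, -2.29])
```

Run:
```python
from scan import *
print("glue",ray("scene",131,279,0)[:2],ray("top",208*.64,277*.64,.18)[:2],"off",ray("top",248*.64,346*.64,.03)[:2])
glue=ray("scene",131,279,0)[:2]
for n,p in(("i3",[.4488,.2235,.013]),("i2",[.5067,.237,.013]),("i1",[.5605,.2295,.013])):
  for az in(-15,-25,-35,-45):
    L,z=lean(az,40);tip=np.array(p)+.009*L
    pts=[tip-s*z for s in np.linspace(.07,.3,24)];d=min(np.hypot(*(q[:2]-glue)) for q in pts if q[2]<.25)
    s=ik(tip,az,40,g,4,1);s=[x for x in s if x[1]==-1];print(n,az,"glue",d.round(3),s[:1])
L,z=lean(-30,40);tip=np.array([.4488,.2235,.013])+.009*L;print(tip,tip-.07*z);go(-30,40,tip-.07*z);go(-30,40,tip-.07*z,-1)
```

```text
glue [0.54979332 0.3740425 ] [0.54181041 0.3605101 ] off [0.43056721 0.3350219 ]
i3 -15 glue 0.196 [(np.float64(0.09466452574260753), -1, [-0.14, 1.02, -0.94, 2.31, 1.91, 1.36, -1.13])]
i3 -25 glue 0.19 [(np.float64(0.17535980833194076), -1, [-0.17, 1.04, -0.95, 2.22, 1.77, 1.42, -1.19])]
i3 -35 glue 0.184 [(np.float64(0.25675195997825173), -1, [-0.16, 1.11, -1.01, 2.14, 1.68, 1.53, -1.25])]
i3 -45 glue 0.178 [(np.float64(0.34742737303684645), -1, [-0.29, 1.01, -0.86, 2.05, 1.48, 1.41, -1.32])]
i2 -15 glue 0.15 [(np.float64(0.1963692795743821), -1, [-0.31, 0.86, -0.65, 2.2, 1.85, 1.07, -1.1])]
i2 -25 glue 0.143 [(np.float64(0.2785561223905506), -1, [-0.33, 0.88, -0.67, 2.12, 1.69, 1.14, -1.12])]
i2 -35 glue 0.137 [(np.float64(0.3669505530518973), -1, [-0.37, 0.9, -0.66, 2.03, 1.54, 1.19, -1.15])]
i2 -45 glue 0.127 [(np.float64(0.46336020619066787), -1, [-0.35, 0.96, -0.71, 1.94, 1.44, 1.29, -1.18])]
i1 -15 glue 0.137 [(np.float64(0.28034526981873986), -1, [-0.25, 0.86, -0.61, 2.12, 1.87, 1.0, -1.0])]
i1 -25 glue 0.127 [(np.float64(0.35535379002929623), -1, [-0.37, 0.85, -0.53, 2.04, 1.67, 1.0, -1.04])]
i1 -35 glue 0.112 [(np.float64(0.44431638748591484), -1, [-0.41, 0.87, -0.51, 1.96, 1.51, 1.06, -1.05])]
i1 -45 glue 0.095 [(np.float64(0.5356857832036712), -1, [-0.51, 0.87, -0.41, 1.86, 1.31, 1.06, -1.05])]
[0.45659423 0.219      0.013     ] [0.4176273  0.24149757 0.06662311]
rot [ 0.055 -0.332 -0.722] deg 45.7 cm [-1.5   4.95 -4.  ] z [ 0.557 -0.321 -0.766] q [-1.06  0.3   0.39  2.39  0.72  0.22 -2.71]
rot [-1.31   0.315  2.053] deg 140.7 cm [-1.5   4.95 -4.  ] z [ 0.557 -0.321 -0.766] q [-1.06  0.3   0.39  2.39  0.72  0.22 -2.71]
```

```bash
python3 -m jog '[[0,0.132,0,0.5,0,3,0.4],[0,0.132,0,0.5,0,3,0.4],[0,0.132,0,0.5,0,3,0.4],[0,0,0.145,0,0,0,0.4],[0,0,0.145,0,0,0,0.4],[0,0,0.145,0,0,0,0.4],[0,0,0.145,0,0,0,0.4],[0,0,0.145,0,0,0,0.4],[0,0,0.145,0,0,0,0.4],[0,0,0.145,0,0,0,0.4]]' >/dev/null;  python3 -m jog '[[0,0,0.145,0,0,0,0.4],[0,0,0.145,0,0,0,0.4],[0,0,0.145,0,0,0,0.4],[0,0,0.145,0,0,0,0.4],[0,0,0.145,0,0,0,0.4],[0,0,0.145,0,0,0,0.4],[0,0,0.145,0,0,0,0.4],[0,0,0.145,0,0,0,0.4],[-0.09,-0.107,0,0,0,0,0.4],[-0.09,-0.107,0,0,0,0,0.4]]'
python3 - <<'E'
from scan import *
L,z=lean(-40,40);tip=np.array([.4488,.2235,.013])+.009*L;print(tip,tip-.07*z);go(-40,40,tip-.07*z,-1)
E
```

```text
time: 10.65
position: [0.4523, 0.182, 0.1504]
tcp_rot: [[-0.739, 0.659, 0.137], [0.667, 0.745, 0.011], [-0.095, 0.099, -0.99]]
contact_force: [-0.3, 0.4, -1.0]
gripper_width: 0.0512
grip_force: 0.0
[0.4556944  0.21771491 0.013     ] [0.42122613 0.24663723 0.06662311]
rot [-0.466 -0.393 -0.005] deg 34.9 cm [-3.11  6.47 -8.38] z [ 0.492 -0.413 -0.766] q [-0.06  0.32 -0.53  2.1   0.37  0.67  0.  ]
```

```bash
python3 -m jog '[[-0.0932,-0.0786,0,-0.62,1.3,-1,0.4],[-0.0932,-0.0786,0,-0.62,1.3,-1.3,0.4],[-0.0932,-0.0786,0,-0.62,1.3,-1.7,0.4],[-0.0932,-0.0786,0,-0.62,1.3,-2.2,0.4],[-0.0932,-0.0786,0,-0.62,1.3,-2.2,0.4]]'
python3 - <<'E'
from scan import *
L,z=lean(-40,40);tip=np.array([.4488,.2235,.013])+.009*L;go(-40,40,tip,-1)
E
```

```text
time: 11.15
position: [0.4235, 0.2381, 0.0747]
tcp_rot: [[-0.623, 0.644, 0.443], [0.526, 0.765, -0.372], [-0.579, 0.001, -0.816]]
contact_force: [0.7, 0.1, -1.1]
gripper_width: 0.0514
grip_force: 0.0
rot [-0.053 -0.061  0.002] deg 4.7 cm [ 3.22 -2.04 -6.17] z [ 0.492 -0.413 -0.766] q [-0.81  0.58 -0.3   2.14  1.05  0.93 -1.06]
```

```bash
python3 -m jog '[[-0.053,-0.061,0,0.9,-0.6,-1.8,0.4],[0,0,0,0.9,-0.6,-1.8,0.4],[0,0,0,0,0,0,0.4]]'
python3 - <<'E'
from scan import *
L,z=lean(-40,40);tip=np.array([.4488,.2235,.013])+.009*L;go(-40,40,tip,-1)
im=grab_frame("scene")[230:320,140:260];im2=grab_frame("top")[180:260,150:257]
cv2.imwrite("pics/p2.png",np.hstack([cv2.resize(i,(400,300),interpolation=cv2.INTER_CUBIC) for i in(im,im2)]))
E
```

```text
time: 11.45
position: [0.4397, 0.2238, 0.0359]
tcp_rot: [[-0.592, 0.644, 0.484], [0.491, 0.765, -0.417], [-0.639, -0.009, -0.77]]
contact_force: [-0.9, -1.2, 1.1]
gripper_width: 0.0511
grip_force: 0.0
rot [ 0.003 -0.01   0.002] deg 0.6 cm [ 1.6  -0.61 -2.29] z [ 0.492 -0.413 -0.766] q [-0.85  0.7  -0.24  2.13  1.17  0.93 -1.19]
```

View pics/p2.png

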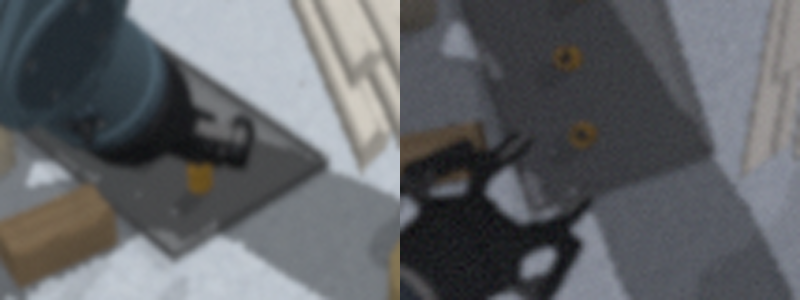

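Run:
```python
from scan import *
o=observe();p=np.array(o["position"]);R=np.array(o["tcp_rot"])
def cr(X): u=proj("top",X);v=proj("scene",X);return ((u-[150,180])*[400/107,300/80]).round()+[400,0],((v-[140,230])*[400/120,300/90]).round()
for n,X in(("tcp",[0,0,0]),("y+",[0,.0255,0]),("y-",[0,-.0255,0]),("y+b",[0,.0255,-.019]),("y-b",[0,-.0255,-.019]),("y+ -8",[0,.0255,-.008])): print(n,cr(p+R@np.array(X)))
print(cr([.4488,.2235,.027]),cr([.4488,.2235,.003]))
```

```text
tcp (array([577., 146.]), array([198., 157.]))
y+ (array([552., 123.]), array([166., 151.]))
y- (array([602., 168.]), array([231., 164.]))
y+b (array([537., 135.]), array([158., 146.]))
y-b (array([588., 182.]), array([224., 158.]))
y+ -8 (array([545., 128.]), array([162., 149.]))
(array([582., 134.]), array([197., 162.])) (array([588., 134.]), array([199., 187.]))
```

```bash
python3 -m jog '[[0,0,0,0.85,-0.35,-1.2,0.4],[0,0,0,0.85,-0.35,-1.2,0.4],[0,0,0,0,0,0,0.5],[0,0,0,0,0,0,1],[0,0,0,0,0,0,1],[0,0,0,0,0,0,1],[0,0,0,0,0,0,1]]'
python3 - <<'E'
from scan import *
L,z=lean(-40,40);tip=np.array([.4488,.2235,.012])+.009*L;go(-40,40,tip,-1)
E
```

```text
time: 12.25
position: [0.4575, 0.22, 0.0137]
tcp_rot: [[-0.591, 0.643, 0.487], [0.494, 0.766, -0.412], [-0.638, -0.003, -0.77]]
contact_force: [-0.7, 0.2, -0.8]
gripper_width: 0.0002
grip_force: 0.0
rot [-0.002 -0.007  0.   ] deg 0.4 cm [-0.18 -0.23 -0.17] z [ 0.492 -0.413 -0.766] q [-0.84  0.75 -0.21  2.12  1.22  0.9  -1.22]
```

```bash
cat >> h.py <<'E'
def brass(tag=""):
    for n,(x0,x1,y0,y1) in dict(top=(150,245,130,240),scene=(130,240,235,310)).items():
        im=grab_frame(n);cv2.imwrite(f"pics/b{tag}_{n}.png",im);m=cv2.inRange(cv2.cvtColor(im,cv2.COLOR_BGR2HSV),(10,110,50),(28,255,255))
        k,l,s,c=cv2.connectedComponentsWithStats(m)
        for i in range(1,k):
            if x0<c[i][0]<x1 and y0<c[i][1]<y1 and 4<s[i][4]<150: print(n,s[i].tolist(),c[i].round(1),ray(n,*c[i],.024 if n=="top" else .015)[:2].round(4))
E
python3 -m jog '[[0,0,0,0,0,0,0.7],[0,0,0,0,0,0,0.5],[0,0,0,-2.2,2,3.4,0.5],[0,0,0,-2.2,2,3.4,0.4],[0,0,0,0,0,0,0.4]]' | sed -n 2p; python3 -c "
from h import *
brass('1')"
```

```text
position: [0.4122, 0.2655, 0.0842]
top [176, 156, 11, 9, 49] [181.1 160.1] [0.606  0.2793]
top [195, 174, 7, 5, 17] [198.9 176.2] [0.5609 0.2272]
top [194, 193, 4, 5, 12] [195.8 195.1] [0.5071 0.2342]
top [196, 213, 6, 6, 16] [199.1 215.5] [0.4496 0.223 ]
scene [186, 273, 4, 3, 9] [187.3 273.9] [0.4931 0.2413]
scene [196, 278, 8, 10, 55] [199.4 282.8] [0.4474 0.224 ]
```

```bash
python3 -m jog '[[0,0,0,0,0,0,1],[0,0,0,0,0,0,1],[0,0,0,0,0,0,1],[0,0,0,0,0,0,1],[0,0,0,0,0,0,1]]'
python3 - <<'E'
from h import *
o=observe();p=np.array(o["position"]);R=np.array(o["tcp_rot"]);out=[]
for n,(u0,v0) in dict(top=(140,180),scene=(120,200)).items():
    im=grab_frame(n);cv2.imwrite(f"pics/c_{n}.png",im);w,h=(100,120)
    a=cv2.resize(im[v0:v0+h,u0:u0+w],None,fx=4,fy=4,interpolation=cv2.INTER_CUBIC)
    a=cv2.convertScaleAbs(a,alpha=2)
    for X,c in(([0,0,0],(0,0,255)),([0,0,-.019],(0,255,0)),([0,0,-.073],(255,0,0)),([.011,0,0],(255,0,255))):
        u=(proj(n,p+R@np.array(X))-[u0,v0]+.5)*4;cv2.circle(a,tuple(int(x) for x in u),3,c,1);print(n,X,u.round())
    out.append(a)
cv2.imwrite("pics/c.png",np.hstack(out))
E
```

```text
time: 13.35
position: [0.4137, 0.2593, 0.0813]
tcp_rot: [[-0.591, 0.644, 0.486], [0.494, 0.765, -0.413], [-0.638, -0.004, -0.77]]
contact_force: [-0.4, 0.2, 0.3]
gripper_width: -0.0001
grip_force: 0.0
top [0, 0, 0] [168. 198.]
top [0, 0, -0.019] [151. 213.]
top [0, 0, -0.073] [ 99. 258.]
top [0.011, 0, 0] [162. 207.]
scene [0, 0, 0] [275. 294.]
scene [0, 0, -0.019] [264. 287.]
scene [0, 0, -0.073] [233. 263.]
scene [0.011, 0, 0] [269. 313.]
```

View pics/c.png

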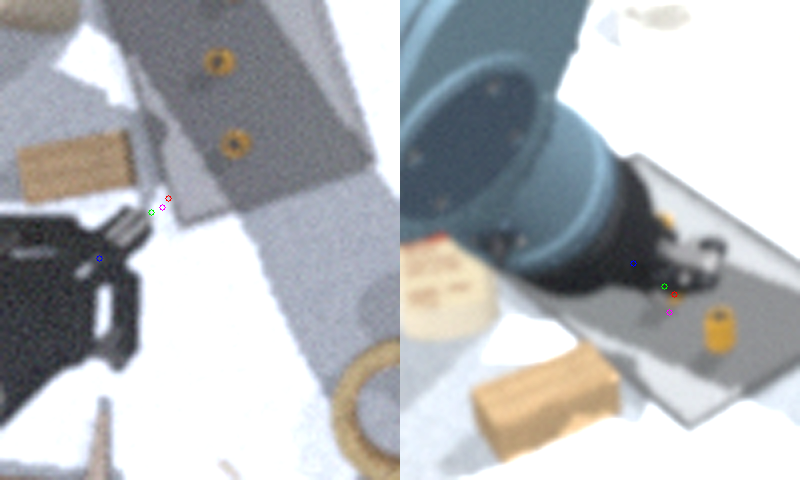

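The fingertip appears at about (147,211) in the top pane and (716,258) in the scene pane. Both are off the stated TCP markers, so I'll triangulate it.

Run:
```python
from h import *
def tri(a,b):
    M=[];r=[]
    for n,(u,v) in(("top",a),("scene",b)):
        c=camera_params(n);R=np.array(c["R"]);t=np.array(c["t"])
        x,y=(u-c["cx"])/c["fx"],(v-c["cy"])/c["fy"]
        M+=[x*R[2]-R[0],y*R[2]-R[1]];r+=[t[0]-x*t[2],t[1]-y*t[2]]
    return np.linalg.lstsq(np.array(M),np.array(r),rcond=None)[:2]
o=observe();p=np.array(o["position"]);R=np.array(o["tcp_rot"])
for a,b in(((147,211),(316,258)),((150,208),(320,265)),((145,216),(312,275))):
    X,res=tri((140+a[0]/4,180+a[1]/4),(120+b[0]/4,200+b[1]/4));print(X.round(4),res,(R.T@(X-p)).round(4))
print(p)
```

```text
[0.3998 0.2509 0.1158] [0.00041249] [-0.018  -0.0156 -0.0297]
[0.4009 0.2494 0.1099] [0.00047153] [-0.0156 -0.016  -0.024 ]
[0.3962 0.2543 0.1074] [0.00038767] [-0.0088 -0.0153 -0.0264]
[0.41363876 0.25947697 0.08140365]
```

Run:
```python
from h import *
im=cv2.imread("pics/c_top.png").astype(int);b=cv2.imread("pics/top0_raw.png").astype(int)
np.set_printoptions(linewidth=200)
d=(im-b).sum(2)//3
print("top u170-189, v222-241");print(d[222:242,168:190])
im=cv2.imread("pics/c_scene.png").astype(int);b=cv2.imread("pics/scene0_raw.png").astype(int)
d=(im-b).sum(2)//3
print("scene u180-204 v256-282");print(d[254:284:1,180:206])
```

```text
top u170-189, v222-241
[[-34 -29 -30 -25 -18 -14 -29 -37 -43 -40 -40 -32 -20  -5   6   5   4   7   0   5  -1   3]
 [-35 -34 -31 -33 -13 -11 -24 -33 -38 -42 -38 -35 -20  -6   4  10   6   4   4   6   3   3]
 [-30 -34 -32 -29 -18  -2 -13 -33 -43 -43 -40 -37 -30 -10  -1   2   5   8   4   2   4   5]
 [-35 -32 -36 -28 -16  -8 -14 -34 -38 -45 -42 -37 -26 -11   2   2   2   3   7   1   4   5]
 [-34 -29 -29 -21 -12 -17 -20 -38 -41 -42 -42 -28  -9  -3   1  -2   5   6   2   5   6   6]
 [-18 -13 -10  -7  -2 -16 -27 -37 -36 -43 -31 -14   2   4  -1   7   6   6   2   4   2   8]
 [  1  -1   1   7   8  -6 -21 -35 -44 -41 -29  -8   8   8   4   3   5   5   4   5   9   3]
 [  8   5   7   7  10  -2 -18 -33 -44 -34 -21  -6   3   9   8   3   3   2   2   4   2   4]
 [  9   5  -2  -3   0   0 -16 -38 -41 -31 -10   3   2   6   7   3   3   3   5   3   6   3]
 [  6  -6 -27 -39 -28 -18 -27 -40 -41 -24   0  11   9   9   5   3   5   3   2   3   5   4]
 [ -6 -28 -58 -73 -58 -47 -47 -55 -47 -21   0   8   9   8  10   0   1   7   5   0   7   3]
 [-30 -59 -84 -74 -63 -59 -65 -70 -55 -30  -7   1  12   7   5   1   7   3   
[... 3278 characters left out ...]
 -27 -28 -25 -28 -28 -26 -27 -28 -26 -26 -24 -28 -26 -27]
 [-27 -29 -28 -28 -29 -27 -30 -26 -28 -29 -28 -27 -27 -26 -25 -26 -29 -26 -25 -25 -22 -26 -26 -25 -26 -28]
 [-28 -30 -29 -28 -29 -27 -30 -28 -28 -27 -26 -28 -27 -26 -27 -27 -26 -25 -22 -22 -21 -22 -23 -27 -27 -26]
 [-29 -28 -28 -30 -29 -29 -26 -27 -28 -28 -26 -26 -29 -28 -26 -23 -19 -21 -19 -22 -23 -22 -24 -27 -27 -27]
 [-29 -29 -28 -27 -30 -26 -26 -27 -26 -26 -27 -27 -26 -27 -21 -16 -10 -11 -12 -16 -19 -21 -24 -27 -27 -26]
 [-27 -27 -28 -27 -28 -29 -26 -27 -27 -28 -27 -27 -28 -22 -15  -4   1  -1  -6  -9 -14 -18 -22 -22 -26 -27]
 [-28 -28 -26 -27 -27 -26 -27 -27 -28 -25 -28 -27 -28 -23  -8   3   7   2  -3  -6  -9 -17 -21 -21 -25 -27]]
```

```bash
python3 -m jog '[[0,0,0,0.3,-0.8,-0.5,0.4],[0,0,0,1.2,-1,-1.9,0.4],[0,0,0,1.2,-1,-1.9,0.4],[0,0,0,1.2,-1,-1.9,0.4],[0,0,0,0.9,-0.7,-1.2,0.4],[0,0,0,0,0,0,0.4]]'
python3 - <<'E'
from h import *
print(pinch_z);go(-40,40,[.4651,.2099,0.],-1)
E
```

```text
time: 14.05
position: [0.462, 0.2115, 0.0064]
tcp_rot: [[-0.59, 0.646, 0.485], [0.493, 0.764, -0.417], [-0.639, -0.007, -0.769]]
contact_force: [0.5, 0.3, -0.3]
gripper_width: 0.0513
grip_force: 0.0
0.0187
rot [ 0.002 -0.008  0.004] deg 0.5 cm [ 0.31 -0.16 -0.64] z [ 0.492 -0.413 -0.766] q [-0.84  0.77 -0.19  2.12  1.24  0.88 -1.24]
```

```bash
python3 -m jog '[[0,0,0,0.3,-0.15,-0.5,0.4],[0,0,0,0,0,0,0.6],[0,0,0,0,0,0,1],[0,0,0,0,0,0,1],[0,0,0,0,0,0,1],[0,0,0,0,0,0,1]]'
```

```text
time: 14.65
position: [0.4647, 0.2138, 0.0029]
tcp_rot: [[-0.591, 0.643, 0.487], [0.494, 0.766, -0.412], [-0.638, -0.003, -0.77]]
contact_force: [-1.2, 1.8, 3.7]
gripper_width: 0.0146
grip_force: 58.5
```

```bash
python3 -m jog '[[0,0,0,0,0,2,1],[0,0,0,0,0,4,1],[0,0,0,0,-1,4,1],[0,0,-0.0764,0.2,-3,2,1],[0,0,-0.0764,0.2,-4,0,1],[0,0,-0.0764,0.2,-4,0,1],[0,0,-0.0764,0.2,-4,0,1],[0,0,-0.0764,0.2,-4,0,1],[0,0,-0.0764,0.2,-4,0,1],[0,0,-0.0764,0.2,-4,0,1]]'
python3 - <<'E'
from h import *
go(-75,40,[.4823,-.1069,.1205],-1)
E
```

```text
time: 15.65
position: [0.4784, -0.0683, 0.1225]
tcp_rot: [[-0.255, 0.945, 0.207], [0.727, 0.328, -0.603], [-0.638, -0.003, -0.77]]
contact_force: [0.7, -0.3, -0.2]
gripper_width: 0.0144
grip_force: 58.4
rot [-0.005 -0.005 -0.073] deg 4.2 cm [ 0.39 -3.86 -0.2 ] z [ 0.166 -0.621 -0.766] q [-0.43  0.47 -0.03  2.21  1.    0.87 -0.95]
```

```bash
python3 -m jog '[[0,0,-0.07,0.3,-2,0,1],[0,0,0,0.1,-1.8,0,1],[0,0,0,0,0,0,1]]'
cat > ins.py <<'E'
from scan import *
def chk(d=.0184):
    o=observe();p=np.array(o["position"]);z=np.array(o["tcp_rot"])[:,2];L=np.r_[z[:2],0]/np.hypot(*z[:2])
    b=p-d*L;print("insert bottom est",b.round(4))
    for n,h in(("top",.02),("scene",.012)):
        u=proj(n,b+[0,0,h]);im=grab_frame(n);cv2.imwrite(f"pics/i{o['time']:.1f}_{n}.png",im)
        m=cv2.inRange(cv2.cvtColor(im,cv2.COLOR_BGR2HSV),(8,90,40),(30,255,255))
        k,l,s,c=cv2.connectedComponentsWithStats(m)
        print(n,u.round(1),[(c[i].round(1).tolist(),int(s[i][4]),ray(n,*c[i],b[2]+h)[:2].round(4).tolist()) for i in range(1,k) if np.hypot(*(c[i]-u))<14 and s[i][4]>3])
E
python3 - <<'E'
from ins import *
chk();go(-75,40,[.4923,-.1442,.0745],-1)
E
```

```text
time: 15.95
position: [0.4816, -0.1074, 0.1226]
tcp_rot: [[-0.204, 0.965, 0.164], [0.742, 0.262, -0.618], [-0.639, -0.005, -0.769]]
contact_force: [0.2, 0.0, 0.1]
gripper_width: 0.0148
grip_force: 58.4
insert bottom est [ 0.4769 -0.0897  0.1226]
top [315.6 208.1] [([317.3, 206.9], 9, [0.48, -0.094]), ([313.2, 208.9], 11, [0.4747, -0.0836])]
scene [304.6 211.1] [([303.5, 213.2], 17, [0.468, -0.0807])]
rot [-0.006 -0.006 -0.007] deg 0.6 cm [ 1.02 -4.   -4.78] z [ 0.166 -0.621 -0.766] q [-0.37  0.48  0.    2.19  0.99  0.86 -0.92]
```

```bash
python3 -m jog '[[0,0,0,0.34,-1.33,-1.5,1],[0,0,0,0.34,-1.33,-1.6,1],[0,0,0,0.34,-1.33,-1.5,1],[0,0,0,0,0,0,1]]'
python3 - <<'E'
from ins import *
chk();go(-75,40,[.4923,-.1442,.0745],-1)
for n in("top","scene"): print(n,proj(n,Pp((-.034,.034,.073))).round(1))
E
```

```text
time: 16.45
position: [0.4916, -0.1448, 0.0753]
tcp_rot: [[-0.208, 0.964, 0.164], [0.741, 0.265, -0.617], [-0.638, -0.007, -0.77]]
contact_force: [-0.8, 0.9, -0.4]
gripper_width: 0.0147
grip_force: 58.4
insert bottom est [ 0.4869 -0.127   0.0753]
top [327.3 204.7] [([326.4, 204.8], 29, [0.4866, -0.1247])]
scene [312.7 221.4] [([311.9, 223.1], 17, [0.48, -0.12])]
rot [-0.006 -0.006 -0.007] deg 0.6 cm [-0.04 -0.09 -0.19] z [ 0.166 -0.621 -0.766] q [-0.33  0.58  0.06  2.2   1.13  0.74 -1.01]
top [325.7 204.5]
scene [312.  225.6]
```

```bash
python3 -m jog '[[0,0,0,0,0,0,0.55],[0,0,0,0,0,0,0.55],[0,0,0,0,0,0,0.55],[0,0,0,-0.5,1.9,2.3,0.5],[0,0,0,-0.7,2.6,3.2,0.4],[0,0,0,-0.7,2.6,3.2,0.4],[0,0,0,0,3,2,0.4],[0,0,0,0,4,0,0.4]]'
python3 - <<'E'
from h import *
for n in("top","scene"):
    im=grab_frame(n);cv2.imwrite(f"pics/d1_{n}.png",im);m=cv2.inRange(cv2.cvtColor(im,cv2.COLOR_BGR2HSV),(8,90,40),(30,255,255))
    k,l,s,c=cv2.connectedComponentsWithStats(m);u=proj(n,[.4875,-.1264,.05])
    print(n,u.round(1),proj(n,[.4875,-.1264,.085]).round(1),[(c[i].round(1).tolist(),int(s[i][4])) for i in range(1,k) if np.hypot(*(c[i]-u))<25 and s[i][4]>2])
E
```

```text
time: 17.35
position: [0.4745, -0.0032, 0.1866]
tcp_rot: [[-0.201, 0.965, 0.168], [0.743, 0.262, -0.615], [-0.638, 0.001, -0.77]]
contact_force: [0.5, 0.1, -1.4]
gripper_width: 0.0508
grip_force: 0.0
top [324.3 204.7] [326.4 204.5] [([324.6, 203.3], 28)]
scene [311.3 232.5] [312.4 222.1] []
```

```bash
python3 -m jog '[[0,0,0.0764,0.1,3.2,-0.5,0.4],[0,0,0.0764,0.1,3.2,-0.5,0.4],[0,0,0.0764,0.1,3.2,-0.5,0.4],[0,0,0.0764,0.1,3.2,-1,0.4],[0,0,0.0764,0.1,3.2,-1.5,0.4],[0,0,0.0764,0.1,3.2,-2,0.4],[0,0,0.0764,0.1,3.2,-2.5,0.4],[0,0,0.0764,0,3.2,-2.5,0.4],[0,0,0,0,0,0,0.4]]'
python3 - <<'E'
from h import *
go(-40,40,[.5208,.2242,.003],-1);brass('2')
E
```

```text
time: 18.35
position: [0.4784, 0.2554, 0.0704]
tcp_rot: [[-0.601, 0.633, 0.489], [0.486, 0.774, -0.406], [-0.635, -0.007, -0.772]]
contact_force: [0.3, 0.2, -0.5]
gripper_width: 0.0513
grip_force: 0.0
rot [-0.001 -0.012 -0.013] deg 1.0 cm [ 4.24 -3.12 -6.74] z [ 0.492 -0.413 -0.766] q [-0.83  0.66 -0.23  2.03  1.09  0.97 -1.02]
top [176, 156, 10, 9, 52] [181.  160.2] [0.6056 0.2797]
top [199, 174, 3, 5, 11] [199.7 176.3] [0.5609 0.2248]
top [195, 176, 3, 3, 5] [195.8 177.2] [0.558  0.2359]
top [193, 193, 5, 5, 15] [195.8 195.2] [0.5068 0.2343]
scene [182, 258, 5, 5, 19] [183.7 260.3] [0.5527 0.2335]
scene [185, 267, 7, 9, 49] [187.6 270.9] [0.5048 0.2372]
```

```bash
python3 -m jog '[[0,0,0,1.05,-0.8,-1.7,0.4],[0,0,0,1.05,-0.8,-1.7,0.4],[0,0,0,1.05,-0.8,-1.7,0.4],[0,0,0,1.05,-0.75,-1.5,0.4],[0,0,0,0,0,0,0.4]]'
python3 - <<'E'
from h import *
go(-40,40,[.5205,.2242,.003],-1)
E
```

```text
time: 18.95
position: [0.5241, 0.2166, 0.0076]
tcp_rot: [[-0.591, 0.643, 0.488], [0.491, 0.766, -0.415], [-0.64, -0.006, -0.768]]
contact_force: [0.5, 0.2, 0.1]
gripper_width: 0.0512
grip_force: 0.0
rot [ 0.002 -0.006 -0.   ] deg 0.4 cm [-0.36  0.76 -0.46] z [ 0.492 -0.413 -0.766] q [-0.77  0.79 -0.15  2.01  1.24  0.86 -1.11]
```

```bash
python3 -m jog '[[0,0,0,-0.3,0.6,-0.45,0.4],[0,0,0,0,0,0,0.5],[0,0,0,0,0,0,1],[0,0,0,0,0,0,1],[0,0,0,0,0,0,1],[0,0,0,0,0,0,1]]'
```

```text
time: 19.55
position: [0.5199, 0.2273, 0.0038]
tcp_rot: [[-0.594, 0.638, 0.49], [0.49, 0.77, -0.409], [-0.638, -0.003, -0.77]]
contact_force: [-2.9, 0.3, 6.3]
gripper_width: 0.0139
grip_force: 58.5
```

```bash
python3 -m jog '[[0,0,0,0,0,2,1],[0,0,0,0,0,4,1],[0,0,0,-0.8,-1,4,1],[0,0,-0.0764,-1,-3.5,2.5,1],[0,0,-0.0764,-1,-4,0,1],[0,0,-0.0764,-1,-4,0,1],[0,0,-0.0764,-1,-4,0,1],[0,0,-0.0764,-0.8,-4,0,1],[0,0,-0.0764,-0.5,-4,0,1],[0,0,-0.0764,-0.2,-4,0,1]]' && python3 -m jog '[[0,0,-0.0764,0,-4,0,1],[0,0,0,0,0,0,1]]'
python3 - <<'E'
from ins import *
chk(.0166);go(-75,40,[.4694,-.1716,.0765],-1)
E
```

```text
time: 20.55
position: [0.4561, -0.0595, 0.1281]
tcp_rot: [[-0.26, 0.942, 0.211], [0.725, 0.335, -0.602], [-0.638, -0.003, -0.77]]
contact_force: [1.0, 0.2, -0.3]
gripper_width: 0.0137
grip_force: 58.7
time: 20.75
position: [0.4557, -0.1039, 0.1289]
tcp_rot: [[-0.198, 0.967, 0.16], [0.742, 0.254, -0.62], [-0.641, -0.004, -0.768]]
contact_force: [-0.6, -0.4, -0.2]
gripper_width: 0.0134
grip_force: 58.7
insert bottom est [ 0.4515 -0.0878  0.1289]
top [315.  218.2] [([312.6, 217.8], 5, [0.4525, -0.0817]), ([316.8, 217.7], 10, [0.4529, -0.0922])]
scene [309.2 213.5] [([308.3, 216.3], 22, [0.44, -0.0776])]
rot [-0.005 -0.005 -0.004] deg 0.5 cm [ 1.28 -7.28 -5.16] z [ 0.166 -0.621 -0.766] q [-0.4   0.44 -0.01  2.24  0.98  0.87 -0.95]
```

```bash
python3 -m jog '[[0,0,0,0.1,-2.6,0,1],[0,0,0,0.3,-1.2,-1.5,1],[0,0,0,0.3,-1.2,-1.5,1],[0,0,0,0.3,-1.2,-1.3,1],[0,0,0,0.28,-1.1,-0.8,1],[0,0,0,0,0,0,1]]'
python3 - <<'E'
from ins import *
chk(.0166);go(-75,40,[.4694,-.1716,.0765],-1)
E
```

```text
time: 21.45
position: [0.4693, -0.1711, 0.0763]
tcp_rot: [[-0.207, 0.964, 0.165], [0.742, 0.265, -0.616], [-0.638, -0.005, -0.77]]
contact_force: [-0.4, 0.3, -1.5]
gripper_width: 0.0138
grip_force: 58.7
insert bottom est [ 0.465  -0.155   0.0763]
top [337.9 213.2] [([335.4, 214.0], 14, [0.4628, -0.1486])]
scene [325.4 222.8] [([325.3, 225.1], 16, [0.4546, -0.1476])]
rot [-0.006 -0.005 -0.007] deg 0.6 cm [-0.05 -0.18 -0.04] z [ 0.166 -0.621 -0.766] q [-0.31  0.56  0.09  2.26  1.2   0.7  -1.05]
```

```bash
python3 -m jog '[[0,0,0,0,0,-0.2,1],[0,0,0,0,0,0,0.55],[0,0,0,0,0,0,0.55],[0,0,0,0,0,0,0.55],[0,0,0,-0.5,1.9,2.3,0.5],[0,0,0,-0.7,2.6,3.2,0.4],[0,0,0,-0.7,2.6,3.2,0.4],[0,0,0,0,3,2,0.4],[0,0,0,0,4,0,0.4]]'
python3 - <<'E'
from h import *
for n in("top","scene"):
    im=grab_frame(n);cv2.imwrite(f"pics/d2_{n}.png",im);m=cv2.inRange(cv2.cvtColor(im,cv2.COLOR_BGR2HSV),(8,90,40),(30,255,255))
    k,l,s,c=cv2.connectedComponentsWithStats(m);u=proj(n,[.4651,-.1556,.05])
    print(n,u.round(1),proj(n,[.4651,-.1556,.085]).round(1),[(c[i].round(1).tolist(),int(s[i][4])) for i in range(1,k) if np.hypot(*(c[i]-u))<25 and s[i][4]>2])
a=[cv2.resize(cv2.imread(f"pics/d2_{n}.png")[v:v+80,u:u+80],(400,400),interpolation=cv2.INTER_CUBIC) for n,u,v in(("top",300,160),("scene",285,185))]
cv2.imwrite("pics/d2.png",cv2.convertScaleAbs(np.hstack(a),alpha=1.6))
E
```

```text
time: 22.45
position: [0.4512, -0.0299, 0.1848]
tcp_rot: [[-0.201, 0.965, 0.167], [0.743, 0.261, -0.616], [-0.638, 0.001, -0.77]]
contact_force: [0.9, -0.0, -0.3]
gripper_width: 0.0514
grip_force: 0.0
top [334.8 213. ] [337.3 213.1] [([324.7, 203.3], 30), ([334.6, 212.1], 18)]
scene [324.2 234.2] [325.4 223.7] []
```

View pics/d2.png

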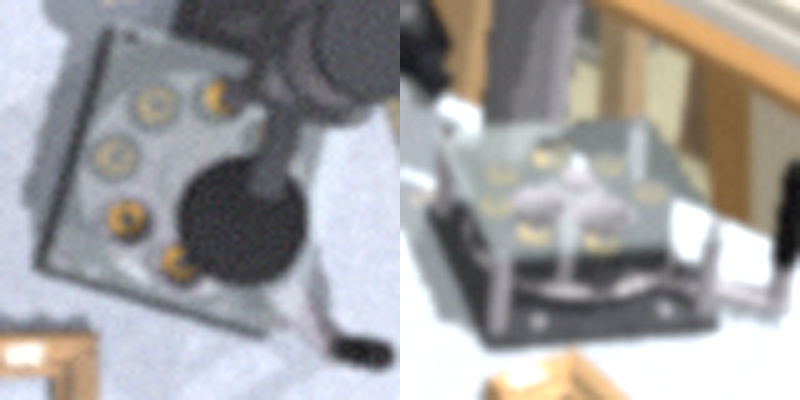

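Both funnels show brass down in the nests (top pane (128,220) and (180,262)), and nothing stands above the cover. The lever grip is at the front stop, about (365,353). Next I'll pump two strokes.

```bash
python3 -m jog '[[0.135,0.036,0,-2,0,0,0.4],[0.135,0.036,0,-2,0,0,0.4],[0.135,0.036,0,-2,-1,0,0.4],[0.135,0.036,0,-2,-2,0,0.4],[0.134,0.037,0,-2,-3,0,0.4],[0,0,-0.14,0,-3.6,0,0.4],[0,0,-0.14,0,-3.6,0,0.4],[0,0,-0.14,0,-3.6,0,0.4],[0,0,-0.14,0,-3.6,0,0.4],[0,0,-0.14,0,-2,0,0.4]]'
python3 - <<'E'
from h import *
go(-123,0,[.4185,-.2515,.055],-1);go(57,0,[.4185,-.2515,.055],1)
E
```

```text
time: 23.55
position: [0.363, -0.2397, 0.1801]
tcp_rot: [[0.423, 0.904, -0.067], [0.899, -0.428, -0.092], [-0.112, -0.021, -0.993]]
contact_force: [0.1, 0.4, -0.1]
gripper_width: 0.0513
grip_force: 0.0
rot [ 0.088 -0.073 -0.135] deg 10.1 cm [  5.55  -1.18 -12.51] z [-0. -0. -1.] q [ 0.19  0.22  0.22  2.11  0.08  0.84 -0.09]
rot [ 0.088 -0.073 -0.135] deg 10.1 cm [  5.55  -1.18 -12.51] z [ 0.  0. -1.] q [ 0.19  0.22  0.22  2.11  0.08  0.84 -0.09]
```

```bash
python3 -m jog '[[0.088,-0.073,-0.03,1.9,-0.4,0,0.4],[0,0,-0.1,1.8,-0.4,0,0.4],[0,0,0,1.85,-0.4,-1,0.4],[0,0,0,0,0,-3.5,0.4],[0,0,0,0,0,0,0.4]]'
python3 - <<'E'
from h import *
go(57,0,[.4185,-.2515,.055],1)
E
```

```text
time: 24.05
position: [0.4165, -0.2474, 0.1318]
tcp_rot: [[0.533, 0.846, -0.002], [0.846, -0.533, -0.001], [-0.002, -0.002, -1.0]]
contact_force: [-0.5, 0.3, 0.3]
gripper_width: 0.051
grip_force: 0.0
rot [ 0.001 -0.002 -0.014] deg 0.8 cm [ 0.2  -0.41 -7.68] z [ 0.  0. -1.] q [ 0.27  0.37  0.21  2.04 -0.11  0.74 -0.02]
```

```bash
python3 -m jog '[[0,0,0,0.2,-0.4,-2.6,0.4],[0,0,0,0,0,-2.6,0.4],[0,0,0,0,0,-2.5,0.4],[0,0,0,0,0,0,0.5],[0,0,0,0,0,0,1],[0,0,0,0,0,0,1],[0,0,0,0,0,0,1]]'
```

```text
time: 24.75
position: [0.4226, -0.2533, 0.0598]
tcp_rot: [[0.533, 0.846, 0.007], [0.846, -0.533, -0.005], [0.0, 0.009, -1.0]]
contact_force: [-0.9, -0.3, 7.1]
gripper_width: 0.0157
grip_force: 58.7
```

```bash
python3 -m jog '[[0,0,0,0.4,-0.2,0,1],[0,0,0,0.7,-0.68,0,1],[0,0,0,0.75,-0.62,0,1],[0,0,0,0.79,-0.56,0,1],[0,0,0,0.84,-0.5,0,1],[0,0,0,0.87,-0.42,0,1],[0,0,0,0.9,-0.35,0,1],[0,0,0,0.4,-0.12,0,1],[0,0,0,0,0,0,1]]' && python3 -m jog '[[0,0,0,0.3,-0.1,0,1],[0,0,0,0,0,0,1]]'
```

```text
time: 25.65
position: [0.4655, -0.2876, 0.0593]
tcp_rot: [[0.537, 0.843, -0.016], [0.844, -0.537, 0.002], [-0.006, -0.014, -1.0]]
contact_force: [-34.9, 5.0, 42.4]
gripper_width: 0.0159
grip_force: 63.5
time: 25.85
position: [0.4655, -0.2876, 0.0593]
tcp_rot: [[0.537, 0.843, -0.021], [0.843, -0.537, 0.005], [-0.007, -0.02, -1.0]]
contact_force: [-43.5, 8.2, 50.4]
gripper_width: 0.0155
grip_force: 64.9
```

```bash
python3 -m jog '[[0,0,0,-1.2,0.1,0,1],[0,0,0,-0.9,0.37,0,1],[0,0,0,-0.87,0.45,0,1],[0,0,0,-0.83,0.52,0,1],[0,0,0,-0.79,0.58,0,1],[0,0,0,-0.74,0.64,0,1],[0,0,0,-0.69,0.69,0,1],[0,0,0,-0.3,0.3,0,1],[0,0,0,0,0,0,1]]' && python3 -m jog '[[0,0,0,-0.15,0.15,0,1],[0,0,0,0,0,0,1]]'
```

```text
time: 26.75
position: [0.4175, -0.2564, 0.0598]
tcp_rot: [[0.537, 0.843, 0.007], [0.843, -0.537, -0.009], [-0.004, 0.011, -1.0]]
contact_force: [-5.4, -11.9, 9.6]
gripper_width: 0.0157
grip_force: 59.8
time: 26.95
position: [0.4169, -0.2563, 0.0599]
tcp_rot: [[0.536, 0.844, 0.009], [0.844, -0.536, -0.012], [-0.005, 0.014, -1.0]]
contact_force: [-4.6, -15.8, 5.4]
gripper_width: 0.0158
grip_force: 59.5
```

```bash
python3 -m jog '[[0,0,0,-0.3,0.15,0,1],[0,0,0,0,0,0,1]]' && python3 -m jog '[[0,0,0,-0.3,0.15,0,1],[0,0,0,0,0,0,1]]'
```

```text
time: 27.15
position: [0.417, -0.2564, 0.06]
tcp_rot: [[0.536, 0.844, 0.015], [0.844, -0.536, -0.015], [-0.005, 0.02, -1.0]]
contact_force: [4.5, -20.4, -7.8]
gripper_width: 0.0161
grip_force: 59.4
time: 27.35
position: [0.417, -0.2564, 0.0601]
tcp_rot: [[0.536, 0.844, 0.02], [0.844, -0.536, -0.018], [-0.005, 0.027, -1.0]]
contact_force: [12.7, -25.1, -20.2]
gripper_width: 0.0154
grip_force: 59.4
```

```bash
python3 -m jog '[[0,0,0,0.9,-0.5,0,1],[0,0,0,0.7,-0.68,0,1],[0,0,0,0.75,-0.62,0,1],[0,0,0,0.79,-0.56,0,1],[0,0,0,0.84,-0.5,0,1],[0,0,0,0.87,-0.42,0,1],[0,0,0,0.9,-0.35,0,1],[0,0,0,0.5,-0.2,0,1],[0,0,0,0,0,0,1]]' && python3 -m jog '[[0,0,0,0.25,-0.1,0,1],[0,0,0,0,0,0,1]]'
```

```text
time: 28.25
position: [0.4655, -0.2879, 0.0593]
tcp_rot: [[0.536, 0.844, -0.006], [0.844, -0.536, -0.003], [-0.006, -0.004, -1.0]]
contact_force: [-23.2, -2.4, 29.2]
gripper_width: 0.016
grip_force: 65.1
time: 28.45
position: [0.4655, -0.2878, 0.0592]
tcp_rot: [[0.536, 0.844, -0.01], [0.844, -0.536, -0.001], [-0.006, -0.009, -1.0]]
contact_force: [-29.7, 0.7, 36.0]
gripper_width: 0.0161
grip_force: 66.1
```

Same rear stop. Second forward stroke.

```bash
python3 -m jog '[[0,0,0,-1.0,0.2,0,1],[0,0,0,-0.9,0.37,0,1],[0,0,0,-0.87,0.45,0,1],[0,0,0,-0.83,0.52,0,1],[0,0,0,-0.79,0.58,0,1],[0,0,0,-0.74,0.64,0,1],[0,0,0,-0.69,0.69,0,1],[0,0,0,-0.4,0.35,0,1],[0,0,0,-0.3,0.15,0,1],[0,0,0,0,0,0,1]]' && python3 -m jog '[[0,0,0,-0.3,0.15,0,1],[0,0,0,0,0,0,1]]'
```

```text
time: 29.45
position: [0.4172, -0.256, 0.06]
tcp_rot: [[0.537, 0.843, 0.021], [0.843, -0.537, -0.018], [-0.004, 0.027, -1.0]]
contact_force: [16.1, -25.0, -24.1]
gripper_width: 0.0158
grip_force: 60.2
time: 29.65
position: [0.4173, -0.256, 0.0601]
tcp_rot: [[0.537, 0.843, 0.026], [0.843, -0.537, -0.021], [-0.004, 0.033, -0.999]]
contact_force: [24.1, -29.7, -36.5]
gripper_width: 0.0158
grip_force: 59.7
```

```bash
python3 -m jog '[[0,0,0,1.1,-0.7,0,0.8],[0,0,0,0,0,0,0.4],[0,0,0,0,0,0.5,0.4],[0,0,0,0,0,4,0.4],[0,0,0,-0.5,0,4.2,0.4],[0,0,0.14,-3.5,1,3,0.4],[0,0,0.14,-3,3,0.5,0.4],[0,0,0.14,-1,4.4,0,0.4],[0,0,0.14,0,4.6,0,0.4],[0,0,0.14,0,4.6,0,0.4]]' && python3 -m jog '[[0,0,0.14,1,4.6,0,0.4],[0,0,0.14,2,4.2,0,0.4],[0,0,0.14,2.5,4,0,0.4],[0,0,0.14,2.5,4,0,0.4],[0,0,0.14,2.5,4,0,0.4],[0,0,0.14,2.5,4,0,0.4],[0,0,0.07,2.5,3,0,0.4],[-0.07,-0.121,0,1.5,1,0,0.4],[-0.07,-0.121,0,0,0,0,0.4]]'
python3 - <<'E'
from h import *
go(-30,40,[.5313,.2455,.07],-1);brass('3')
for n in("top","scene"):
    im=grab_frame(n);cv2.imwrite(f"pics/d3_{n}.png",im);m=cv2.inRange(cv2.cvtColor(im,cv2.COLOR_BGR2HSV),(8,90,40),(30,255,255))
    k,l,s,c=cv2.connectedComponentsWithStats(m);u=proj(n,[.4875,-.1264,.05])
    print(n,u.round(1),[(c[i].round(1).tolist(),int(s[i][4])) for i in range(1,k) if np.hypot(*(c[i]-u))<30 and s[i][4]>2])
E
```

```text
time: 30.65
position: [0.337, -0.0744, 0.1805]
tcp_rot: [[-0.143, 0.99, 0.007], [0.99, 0.143, 0.001], [-0.0, 0.007, -1.0]]
contact_force: [0.5, -0.4, -0.6]
gripper_width: 0.0512
grip_force: 0.0
time: 31.55
position: [0.5104, 0.2143, 0.1808]
tcp_rot: [[-0.831, 0.497, 0.248], [0.48, 0.867, -0.131], [-0.281, 0.01, -0.96]]
contact_force: [-0.3, -0.2, -0.5]
gripper_width: 0.0512
grip_force: 0.0
rot [-0.215 -0.354 -0.005] deg 23.7 cm [  2.09   3.12 -11.08] z [ 0.557 -0.321 -0.766] q [-0.49  0.34 -0.19  1.97  0.47  0.78  0.06]
top [177, 156, 9, 9, 48] [181.5 160.5] [0.6048 0.2782]
top [195, 174, 7, 5, 21] [198.  176.3] [0.5606 0.2296]
scene [158, 246, 10, 13, 104] [162.6 252.4] [0.6108 0.2765]
scene [182, 255, 7, 8, 49] [184.9 258.4] [0.5594 0.2284]
top [324.3 204.7] [([324.5, 203.2], 20), ([312.2, 229.7], 35)]
scene [311.3 232.5] []
```

```bash
python3 -m jog '[[-0.072,-0.118,0,0.7,1.0,-2.5,0.4],[-0.072,-0.118,0,0.7,1.0,-3.5,0.4],[-0.072,-0.118,0,0.7,1.1,-3.5,0.4],[0,0,0,0,0,-1.5,0.4],[0,0,0,0,0,0,0.4]]'
python3 - <<'E'
from h import *
go(-30,40,[.5759,.2198,.003],-1)
E
```

```text
time: 32.25
position: [0.5224, 0.2273, 0.0941]
tcp_rot: [[-0.729, 0.511, 0.456], [0.42, 0.859, -0.291], [-0.541, -0.021, -0.841]]
contact_force: [-0.2, -0.8, -0.2]
gripper_width: 0.0513
grip_force: 0.0
rot [-0.046 -0.12   0.014] deg 7.4 cm [ 5.35 -0.75 -9.11] z [ 0.557 -0.321 -0.766] q [-0.84  0.54  0.    2.07  0.99  0.69 -0.63]
```

```bash
python3 -m jog '[[-0.046,-0.12,0.014,0,0.9,-1,0.4],[0,0,0,0.7,0.6,-1.4,0.4],[0,0,0,0.8,0,-1.4,0.4],[0,0,0,0.8,0,-1.4,0.4],[0,0,0,0,0,0,0.4]]'
python3 - <<'E'
from h import *
go(-30,40,[.5759,.2198,.003],-1)
E
```

```text
time: 32.75
position: [0.5481, 0.239, 0.0455]
tcp_rot: [[-0.671, 0.507, 0.54], [0.394, 0.862, -0.319], [-0.628, -0.001, -0.778]]
contact_force: [-0.5, -1.2, -0.0]
gripper_width: 0.0515
grip_force: 0.0
rot [-0.009 -0.018  0.009] deg 1.2 cm [ 2.78 -1.92 -4.25] z [ 0.557 -0.321 -0.766] q [-0.95  0.7   0.09  2.05  1.2   0.66 -0.92]
```

```bash
python3 -m jog '[[-0.009,-0.018,0.009,0.9,-0.62,-1.4,0.4],[0,0,0,0.9,-0.62,-1.4,0.4],[0,0,0,0.9,-0.6,-1.3,0.4],[0,0,0,0,0,0,0.4]]'
python3 - <<'E'
from h import *
go(-30,40,[.5759,.2198,.003],-1)
E
```

```text
time: 33.15
position: [0.5746, 0.2202, 0.0049]
tcp_rot: [[-0.663, 0.499, 0.557], [0.382, 0.866, -0.322], [-0.644, -0.001, -0.765]]
contact_force: [-0.2, -0.2, 0.2]
gripper_width: 0.0515
grip_force: 0.0
rot [ 0.001  0.001 -0.001] deg 0.1 cm [ 0.13 -0.04 -0.19] z [ 0.557 -0.321 -0.766] q [-0.94  0.8   0.15  2.03  1.34  0.59 -1.05]
```

```bash
python3 -m jog '[[0,0,0,0.13,-0.04,-0.15,0.4],[0,0,0,0,0,0,0.5],[0,0,0,0,0,0,1],[0,0,0,0,0,0,1],[0,0,0,0,0,0,1],[0,0,0,0,0,0,1]]' && python3 -m jog '[[0,0,0,0,0,2,1],[0,0,0,0,0,4,1],[0,0,-0.05,-1,-1,4,1],[0,0,-0.082,-1.3,-3.5,2.5,1],[0,0,-0.082,-1.5,-4,0,1],[0,0,-0.082,-1.5,-4,0,1],[0,0,-0.082,-1.5,-4,0,1],[0,0,-0.082,-1.5,-4,0,1],[0,0,-0.082,-1.5,-4,0,1],[0,0,-0.082,-1.2,-4,0,1]]'
python3 - <<'E'
from ins import *
chk(.0184);go(-75,40,[.4578,-.1281,.13],-1)
E
```

```text
time: 33.75
position: [0.5748, 0.2231, 0.0034]
tcp_rot: [[-0.665, 0.495, 0.559], [0.38, 0.869, -0.318], [-0.643, 0.001, -0.766]]
contact_force: [-2.4, -0.0, 6.3]
gripper_width: 0.0136
grip_force: 58.7
time: 34.75
position: [0.4634, -0.0634, 0.1276]
tcp_rot: [[-0.317, 0.911, 0.265], [0.698, 0.413, -0.585], [-0.642, 0.0, -0.767]]
contact_force: [0.4, 0.1, -0.3]
gripper_width: 0.0133
grip_force: 58.6
insert bottom est [ 0.4558 -0.0466  0.1276]
top [298.6 216.2] [([297.6, 215.3], 7, [0.4579, -0.0441]), ([301.6, 215.2], 5, [0.4583, -0.0542]), ([299.0, 228.3], 9, [0.4255, -0.0483])]
scene [295.  216.3] [([299.3, 218.2], 15, [0.4428, -0.0519])]
rot [ 0.003 -0.002 -0.158] deg 9.0 cm [-0.41 -6.04  0.19] z [ 0.166 -0.621 -0.766] q [-0.71  0.43  0.26  2.3   0.99  0.73 -0.9 ]
```

```bash
python3 -m jog '[[0,0,-0.08,-0.3,-3.2,0,1],[0,0,-0.08,-0.2,-2.8,0,1],[0,0,0,0,0,0,1]]'
python3 - <<'E'
from ins import *
chk(.016);go(-75,40,[.4692,-.1711,.075],-1)
E
```

```text
time: 35.15
position: [0.4593, -0.1251, 0.1282]
tcp_rot: [[-0.198, 0.966, 0.167], [0.739, 0.26, -0.622], [-0.644, 0.001, -0.765]]
contact_force: [-0.5, 1.3, -0.8]
gripper_width: 0.0133
grip_force: 58.7
insert bottom est [ 0.4552 -0.1097  0.1282]
top [323.8 217. ] [([324.7, 203.6], 26, [0.4887, -0.1115]), ([321.9, 217.6], 9, [0.4536, -0.105]), ([326.2, 217.5], 8, [0.454, -0.1159])]
scene [315.4 211.5] [([315.2, 214.7], 19, [0.4408, -0.0996])]
rot [-0.001  0.    -0.007] deg 0.4 cm [ 0.95 -4.91 -5.26] z [ 0.166 -0.621 -0.766] q [-0.61  0.46  0.31  2.27  0.93  0.73 -0.87]
```

```bash
python3 -m jog '[[0,0,0,0.25,-1.25,-1.4,1],[0,0,0,0.25,-1.25,-1.4,1],[0,0,0,0.25,-1.2,-1.4,1],[0,0,0,0.2,-1.2,-1.0,1],[0,0,0,0,0,0,1]]'
python3 - <<'E'
from ins import *
chk(.016);go(-75,40,[.4692,-.1711,.075],-1)
E
```

```text
time: 35.75
position: [0.4684, -0.1713, 0.0748]
tcp_rot: [[-0.205, 0.964, 0.17], [0.738, 0.266, -0.62], [-0.643, -0.002, -0.766]]
contact_force: [-0.0, 0.2, 0.2]
gripper_width: 0.0136
grip_force: 58.7
insert bottom est [ 0.4641 -0.1559  0.0748]
top [338.1 213.6] [([336.0, 214.1], 13, [0.4626, -0.1504])]
scene [325.8 223.3] [([325.9, 225.6], 14, [0.4535, -0.1491])]
rot [-0.001 -0.    -0.009] deg 0.5 cm [ 0.   -0.11 -0.06] z [ 0.166 -0.621 -0.766] q [-0.55  0.6   0.38  2.28  1.11  0.55 -1.  ]
```

```bash
python3 -m jog '[[0,0,0,0,0,0,0.55],[0,0,0,0,0,0,0.55],[0,0,0,0,0,0,0.55],[0,0,0,-0.5,1.9,2.3,0.5],[0,0,0,-0.7,2.6,3.2,0.4],[0,0,0,-0.7,2.6,3.2,0.4],[0,0,0,0,3,2,0.4],[0,0,0,0,4,0,0.4]]'
python3 - <<'E'
from h import *
for n in("top","scene"):
    im=grab_frame(n);cv2.imwrite(f"pics/d4_{n}.png",im);m=cv2.inRange(cv2.cvtColor(im,cv2.COLOR_BGR2HSV),(8,90,40),(30,255,255))
    k,l,s,c=cv2.connectedComponentsWithStats(m);u=proj(n,[.4651,-.1556,.05])
    print(n,u.round(1),proj(n,[.4651,-.1556,.085]).round(1),[(c[i].round(1).tolist(),int(s[i][4])) for i in range(1,k) if np.hypot(*(c[i]-u))<25 and s[i][4]>2])
# compare scene funnels area with the state after 2nd drop (both funnels loaded then too)
a=cv2.imread("pics/d2_scene.png").astype(int);b=cv2.imread("pics/d4_scene.png").astype(int)
print(abs(a-b)[205:250,295:345].mean(),abs(a-b)[205:250,295:345].max())
brass('4')
E
```

```text
time: 36.65
position: [0.4504, -0.0297, 0.1854]
tcp_rot: [[-0.199, 0.965, 0.172], [0.741, 0.263, -0.618], [-0.641, 0.005, -0.767]]
contact_force: [0.7, 0.5, -0.2]
gripper_width: 0.051
grip_force: 0.0
top [334.8 213. ] [337.3 213.1] [([324.6, 203.4], 22), ([335.6, 212.2], 16)]
scene [324.2 234.2] [325.4 223.7] []
1.3988148148148147 21
top [177, 156, 9, 9, 46] [181.4 160.2] [0.6057 0.2784]
scene [158, 246, 10, 13, 104] [162.6 252.4] [0.6111 0.2766]
```

```bash
python3 -m jog '[[0,0,0,0,0,0,0.4],[0,0,0,0,0,0,0.4]]' | head -1; python3 -c "
from plant import *
print(hand_in())"
```

```text
time: 37.05
the job is handed in; nothing more can be done
None
```

I handed the job in at 37 s of the 72 s allowed; the cameras showed an insert down in the nest after each of the three drops, but `hand_in()` returned no verdict, so success isn't confirmed.

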